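# Set up tube sections for their record photograph

## Robot

A 6-joint arm with a two-finger parallel gripper is mounted at the origin on a cart in front of the work surface, level with it; the furniture and walls round the work are solid. World frame = base frame: x ahead of the robot, y to its left, z up, the work surface at z = 0. Lengths are in m, angles in rad, forces in N, time in s.
With the tool pointing down it reaches from about 0.375 to 0.925 m from the base axis. Payload 5.7 kg.
Tool frame: the origin (TCP) lies between the finger pads; the fingertips stand 17 mm ahead of it and the grasp point (between the pads) lies 2 mm behind it (manip.tip_extent is the distance from the TCP to the fingertips, in m); z points along the fingers, y is the direction in which the jaws open and shut (so a half turn about z gives the same grasp; the last joint's range is limited). The gripper opens to 88 mm and grips with 3 to 60 N. Pads are 20 mm wide; open, the fingers measure 115 mm over their backs; the gripper's body (75 mm by 178 mm) begins 61 mm behind the grasp point.
Start: joints at [-1.369, 0.359, 1.51, -0, 1.272, -0.115], TCP at [0.187, -0.57, 0.24] pointing down, gripper open.
Joint ranges: [-2.97, 2.97], [-1.01, 2.36], [0.21, 2.38], [-0.96, 4.11], [0.2, 2.71], [-2.98, 2.98]. Speed limits (rad/s): [2.39, 2.39, 3.14, 3.14, 3.14, 3.14].

## Interface

Orientations are given as a unit quaternion [w, x, y, z].
In Python, from plant import status, vision, manip gives the robot as it stands. The module is installed in compiled form; this text tells all that it offers.
- The arm moves only by the tool apply_moves, never from a script. Its argument "series" is a list that holds one entry, the list of rows, each a list of 7 numbers: the shift along the tool's x, y, z in cm, then the turn, a rotation vector about the tool's x, y, z in degrees, then the opening, from 0 (shut) to 1 (fully open). A call has 1 to 10 rows; each row is the pose to reach, as a shift and turn from the pose commanded when the call began, along the tool's axes at that moment; what a row does not reach only later rows make up. A row lasts 1/8 s, in which the tool goes at most 62.5 mm and 10.7 degrees, less where a joint would pass 70% of its speed; a pose out of reach is approached as far as the arm can. A call with a gripper value outside its range is refused whole. The fingers move at their own pace and stop on an object; "grip_force" is the grip in N (left out, the last holds). Time passes only in rows, so rows that repeat a pose let the fingers close. It gives the time, the measured TCP pose, the force and the opening at its end, in the units of the state.
- status.observe(): the state, without advancing time (a new reading comes with each control period).
- vision.read_camera(name): name is "scene" or "side" or "wrist"; returns the picture (420x560x3 uint8, red, green, blue); there is no depth.
- vision.camera_model(name): a dict with "camera_matrix" (3x3 intrinsics, pixels), "rvec" (rotation vector, rad) and "tvec" (3), from world to camera coordinates, as OpenCV has them. Camera axes: x right, y down, z forward; pixel columns grow to the right and rows downward; lengths in m; the calibration is good to about 2 mm. A picture is of the moment at which its call begins: read the wrist's pose just before it. camera_model takes no time and is no camera call; for the wrist camera it gives the pose at the moment of the call.
- manip.sign_off(): hands the job in, once; it reports no verdict.
The state is a dict: "time": time; "joint_pos": joint angles; "qvel": joint speeds; "joint_efforts": joint torques, N m; "tcp_pos": TCP position; "ee_rot": TCP orientation; "contact_force": force on the tool from outside, world axes, zero at the start; "wrist_torque": the same for the moment, N m; "gripper_width": opening from 0.0 (shut) to 1.0 (fully open).
Only numpy, scipy, OpenCV 4.12 (cv2) and the standard library are available. Lean on these libraries where they do the work, as an engineer would, in place of code of your own. Each camera call takes 0.05 s, during which the arm holds its last target.

## Task

Set up the tube sections for their record photograph: click the stage's knob over clockwise so that its two rails sink, roll every tube along the plate (a push on its top does it; do not lift it) until it lies centred on and along the white line between the rails, then click the knob back so that the rails come up on both sides of the tubes. The grey reference tile belongs in the picture too: take it off its sloping rest and leave it standing upright on its long thin edge along the rear white line, about its middle. If a tube gets knocked off the line, put it back; leave the other things on the bench alone.

Things in the scene. Friction and masses are not known exactly. Their poses are not given: they have to be found in the camera images.
- stage_mark (a point): point on the white line where the tubes must lie, on the flat rubber-faced top of the fixed stage plate, 16 mm above the bench. x: away from the robot, square to the line (the rolling direction); y: to the left along the line, which runs from -209 to +193 mm; z up. Lips 20 mm high edge the plate in front (inner face at x = -204 mm), behind (+138 mm) and at the left (y = +200 mm)
- rails_mid (a point): point midway between the two steel rails (6 mm wide, 412 mm long) that flank the tubes' line, parallel to it, 38 mm before and 38 mm behind it (their centres), level with their tops. Raised they stand 12 mm above the plate's top and keep the tubes from rolling; lowered they lie 1 mm under it. A tube that lies askew can be squared by pushing it against the plate's front lip
- tile_mark (a point): middle of the rear white line, on the plate's top, 110 mm behind the tubes' line and parallel to it; the line is 300 mm long; axes as those of stage_mark
- knob (a joint): detented cam knob on the stage's right-hand end, rad: 0 = rails raised (start), 1.31 = rails lowered, both end stops; it turns clockwise seen from above as the value grows. A spring resists with up to 0.14 N m until half-way (0.65), then the knob snaps over by itself to the other end; one grasp does it
- knob_grip (a point): centre of the knob's bar grip: 52 mm long (this point's x axis), 14 mm wide (y), from 15 mm below to 13 mm above this point; z up. The frame turns with the knob. Below it is the cam housing, 96 x 58 mm, 46 mm above the bench
- tube_a_center (a point): centre, on its axis, of a loose steel tube section lying on its side: 92 mm in diameter, 86 mm long, 0.4 to 0.75 kg, ends plugged (nothing to grasp there). Its y axis is the tube's axis; x and z turn as it rolls. It starts on the front of the plate and stays where it is left. A fingertip that presses on its top and moves carries it half as far as it goes. May be absent
- tube_b_center (a point): centre, on its axis, of a loose steel tube section lying on its side: 86 mm in diameter, 84 mm long, 0.4 to 0.75 kg, ends plugged (nothing to grasp there). Its y axis is the tube's axis; x and z turn as it rolls. It starts on the front of the plate and stays where it is left. A fingertip that presses on its top and moves carries it half as far as it goes. May be absent
- tube_c_center (a point): centre, on its axis, of a loose steel tube section lying on its side: 80 mm in diameter, 82 mm long, 0.4 to 0.75 kg, ends plugged (nothing to grasp there). Its y axis is the tube's axis; x and z turn as it rolls. It starts on the front of the plate and stays where it is left. A fingertip that presses on its top and moves carries it half as far as it goes. May be absent
- tube_d_center (a point): centre, on its axis, of a loose steel tube section lying on its side: 74 mm in diameter, 80 mm long, 0.4 to 0.75 kg, ends plugged (nothing to grasp there). Its y axis is the tube's axis; x and z turn as it rolls. It starts on the front of the plate and stays where it is left. A fingertip that presses on its top and moves carries it half as far as it goes. May be absent
- tile_center (a point): centre of the loose grey reference tile, 15 mm thick (x), 160 mm long (y), 120 mm high (z), 0.3 kg; z points to the long edge that is uppermost at the start. It first leans on a fixed sheet-steel rest, top towards the robot, 30 degrees from upright; the rest backs it up to 52 mm below the top edge, so the edge can be pinched across the 15 mm; a lip 8 mm high holds its foot
- bottle_center (a point): centre of an amber bottle with a black cap, 56 mm across, 131 mm high, standing behind the tile's rest; a bystander to leave alone
- marker_center (a point): marker pen, 136 mm long, lying right of the stage; a bystander to leave alone

How it is judged:
By the outcome, as a careful person would: the job done as asked, in the order asked, and still so for the second after the job is handed in, with the robot touching nothing.
Of tube_a, tube_b, tube_c, tube_d only 3 to 4 are there at a start; the rules pass over those that are not, and their reading is None.
At some moment in a run one of tube_a, tube_b, tube_c, tube_d may be knocked a few centimetres aside while the robot is not near it.
It also fails if it takes over 210 s, if anything falls off the work surface, if the arm or the gripper's body presses on something with over 40 N, if the wrist force passes 120 N, or if a joint passes its speed limit or range.

## Working session

There is one attempt and no reset: what is moved stays moved. The work goes in short steps, Python scripts to look and compute and a tool call to move; the robot and the scene stay as the last step left them, time stands still between calls to the robot, and variables do not carry over. Pictures are saved under pics/ and viewed, and the job is handed in when it is done.

Besides the shell and the picture viewer there is one more tool, called after "Call:" as name(argument=value, ...), one argument or row to a line, values as JSON. apply_moves: Moves the arm, as the interface text tells. Its arguments: {"type":"object","properties":{"series":{"type":"array","items":{"type":"array","items":{"type":"array","items":{"type":"number"}}}},"grip_force":{"type":"number"}},"required":["series"]}

```bash
ls; mkdir -p pics; cat > h.py <<'E'
import numpy as np, cv2
from plant import status, vision, manip
from scipy.spatial.transform import Rotation as R
def cam(n):
    m=vision.camera_model(n); K=np.array(m['camera_matrix']); Rm=cv2.Rodrigues(np.array(m['rvec'],float))[0]; t=np.array(m['tvec'],float).ravel()
    return K,Rm,t
def ray(c,u,v):
    K,Rm,t=c; d=Rm.T@np.linalg.inv(K)@np.array([u,v,1.]); return -Rm.T@t,d
def onz(c,u,v,z):
    o,d=ray(c,u,v); return o+d*(z-o[2])/d[2]
def proj(c,p):
    K,Rm,t=c; q=K@(Rm@np.asarray(p,float)+t); return q[:2]/q[2]
def snap(n,f):
    c=cam(n); im=vision.read_camera(n); cv2.imwrite('pics/'+f+'.png',cv2.cvtColor(im,cv2.COLOR_RGB2BGR)); np.savez('pics/'+f+'.npz',K=c[0],R=c[1],t=c[2],im=im); return c,im
def load(f):
    d=np.load('pics/'+f+'.npz'); return (d['K'],d['R'],d['t']),d['im']
def tri(obs):
    A=np.zeros((3,3));b=np.zeros(3)
    for c,u,v in obs:
        o,d=ray(c,u,v); d=d/np.linalg.norm(d); P=np.eye(3)-np.outer(d,d); A+=P;b+=P@o
    p=np.linalg.solve(A,b)
    return p,[np.linalg.norm(proj(c,p)-[u,v]).round(1) for c,u,v in obs]
def st():
    s=status.observe(); q=s['ee_rot']; Rm=R.from_quat([q[1],q[2],q[3],q[0]])
    return s,Rm
E
python3 - <<'E'
from h import *
for n in ['scene','side','wrist']: 
    c,_=snap(n,n+'0'); print(n,c[0][0,0],(-c[1].T@c[2]).round(3), c[1][2].round(2))
s,Rm=st(); print(s, Rm.as_matrix().round(3), manip.tip_extent)
E
```

```text
pics
scene 393.0330099411456 [0.725 0.474 1.217] [-0.12 -0.46 -0.88]
side 393.1990689218857 [ 0.192 -0.622  1.161] [ 0.3   0.41 -0.86]
wrist 369.3185763944658 [ 0.257 -0.546  0.384] [-0.26 -0.08 -0.96]
{'time': 0.15, 'joint_pos': array([-1.36911088e+00,  3.59304392e-01,  1.51118329e+00, -2.12599068e-05,
        1.27251690e+00, -1.15093735e-01]), 'qvel': array([-0.00200599, -0.00136188, -0.00287276,  0.00057552, -0.00028518,
        0.00081099]), 'joint_efforts': array([ 1.00471843e-04, -5.15755105e+01, -2.71009970e+01,  6.75483816e-02,
        3.06072528e-02, -7.54763028e-05]), 'tcp_pos': array([ 0.18678959, -0.56964017,  0.23902383]), 'ee_rot': array([-7.04863554e-04,  9.87481830e-01,  1.57731215e-01, -4.07046481e-05]), 'contact_force': array([-0.1421715 ,  1.41416117,  0.84792546]), 'wrist_torque': array([-0.0054012 ,  0.04250156,  0.02038293]), 'gripper_width': 0.999563299956319} [[ 0.95   0.312 -0.   ]
 [ 0.312 -0.95   0.001]
 [ 0.    -0.001 -1.   ]] 0.017
```

View pics/scene0.png

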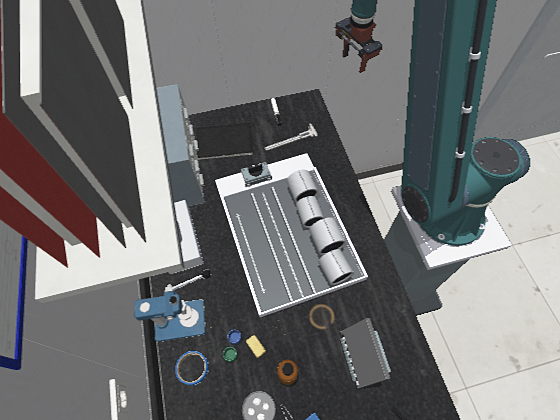

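View pics/side0.png

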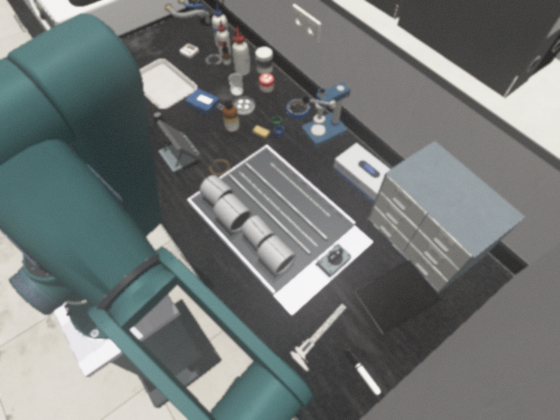

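View pics/wrist0.png

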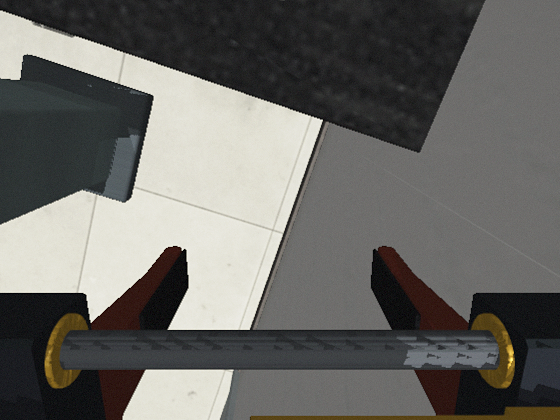

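```bash
python3 - <<'E'
from h import *
c,im=load('scene0'); a=cv2.cvtColor(im[140:410,190:410],cv2.COLOR_RGB2BGR); cv2.imwrite('pics/z1.png',cv2.resize(a,None,fx=2.2,fy=2.2,interpolation=2))
c2,im=load('side0'); a=cv2.cvtColor(im[90:310,140:390],cv2.COLOR_RGB2BGR); cv2.imwrite('pics/z2.png',cv2.resize(a,None,fx=2.6,fy=2.6,interpolation=2))
for p in [(217,182),(309,155),(366,276),(262,314),(257,172),(365,352)]: print(onz(c,*p,0.016).round(3))
for p in [(266,148),(188,210),(277,306),(371,238),(334,258),(178,150)]: print(onz(c2,*p,0.016).round(3))
E
```

```text
[ 0.761 -0.335  0.016]
[ 0.404 -0.363  0.016]
[0.367 0.14  0.016]
[0.715 0.171 0.016]
[ 0.611 -0.339  0.016]
[0.452 0.356 0.016]
[0.722 0.175 0.016]
[0.352 0.119 0.016]
[ 0.392 -0.33   0.016]
[ 0.77  -0.336  0.016]
[ 0.628 -0.317  0.016]
[0.456 0.369 0.016]
```

View pics/z1.png

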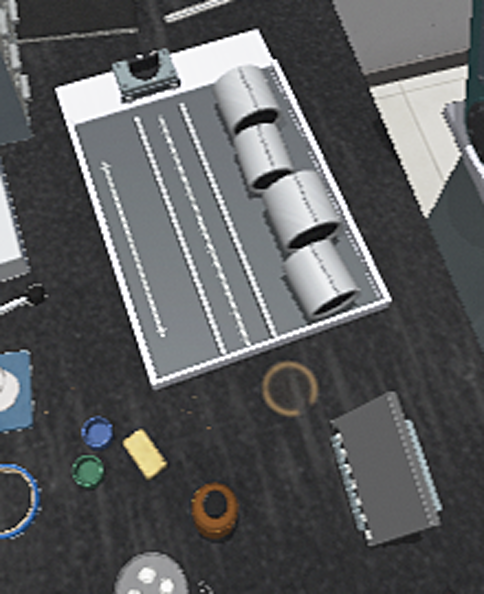

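View pics/z2.png

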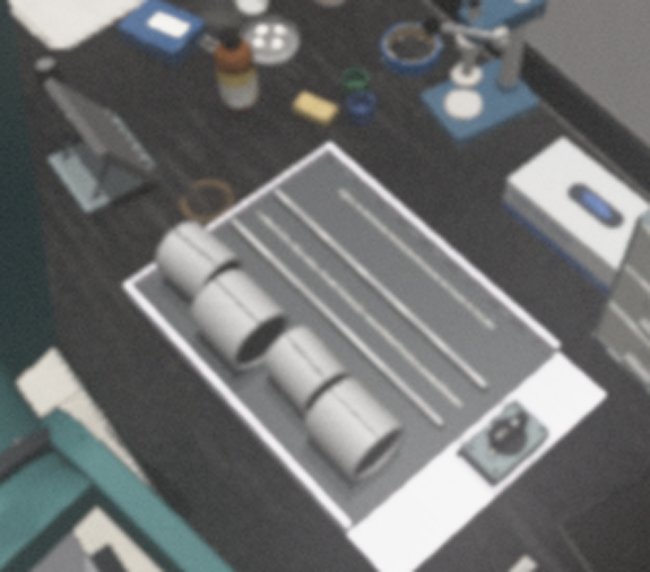

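```bash
cat >> h.py <<'E'
def down(psi,tx=0,ty=0):
    c,s=np.cos(np.radians(psi)),np.sin(np.radians(psi))
    return R.from_matrix(np.array([[c,s,0],[s,-c,0],[0,0,-1]]))*R.from_rotvec(np.radians([tx,ty,0]))
def go(p,Rg,s=None):
    s,Rm=st(); d=Rm.inv().apply(np.array(p)-s['tcp_pos'])*100; w=np.degrees((Rm.inv()*Rg).as_rotvec())
    print('t',round(s['time'],2),'tcp',s['tcp_pos'].round(4),'F',s['contact_force'].round(1),'w',round(s['gripper_width'],3)); print('shift cm',d.round(2),'rot',w.round(1))
E
python3 -c "
from h import *
go([.40,-.3,.42],down(5.4))"
```

```text
t 0.15 tcp [ 0.1868 -0.5696  0.239 ] F [-0.1  1.4  0.8] w 1.0
shift cm [ 28.66 -19.01 -18.07] rot [-0.1  0.  12.8]
```

Call:
apply_moves(
  series=[
    [[4,-3,-6,0,0,2,1],[8,-6,-12,0,0,4,1],[12,-9,-18,0,0,6,1],[17,-12,-18,0,0,8,1],[22,-15,-18,0,0,10,1],[28.7,-19,-18,0,0,12.8,1],[28.7,-19,-18,0,0,12.8,1],[28.7,-19,-18,0,0,12.8,1]],
  ],
)

```text
time: 1.15
tcp_pos: [0.4018, -0.2979, 0.4197]
ee_rot: [-0.0, 0.999, 0.049, 0.0]
contact_force: [0.4, 0.3, 0.1]
gripper_width: 1.0
```

```bash
python3 - <<'E'
from h import *
s,Rm=st();print(s['time'],s['qvel'].round(3)); snap('wrist','w1'); snap('scene','s1')
E
```

```text
1.15 [-0.058  0.007 -0.001 -0.034 -0.005 -0.035]
```

View pics/w1.png

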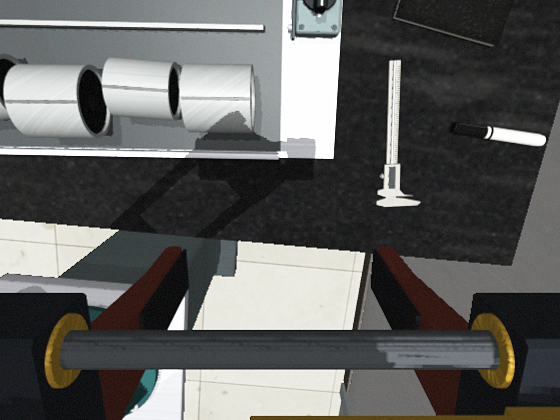

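```bash
python3 - <<'E'
from h import *
go([.50,-.22,.45],down(5.4))
E
```

```text
t 1.25 tcp [ 0.4002 -0.3001  0.4194] F [-0.2 -0.1 -0.1] w 1.002
shift cm [10.68 -7.03 -3.07] rot [-0.  0.  0.]
```

Call:
apply_moves(
  series=[
    [[5,-3.5,-1.5,0,0,0,1],[10.5,-7,-3,0,0,0,1],[10.5,-7,-3,0,0,0,1],[10.5,-7,-3,0,0,0,1]],
  ],
)

```text
time: 1.75
tcp_pos: [0.4978, -0.2218, 0.4491]
ee_rot: [0.0, 0.999, 0.046, -0.001]
contact_force: [-0.4, -0.2, -0.2]
gripper_width: 1.0
```

```bash
python3 - <<'E'
from h import *
snap('wrist','w2')
go([.50,-.02,.45],down(5.4))
E
```

```text
t 1.8 tcp [ 0.4973 -0.222   0.449 ] F [-0.3  0.4  0. ] w 1.001
shift cm [  2.12 -20.09  -0.1 ] rot [-0.   0.1 -0.1]
```

View pics/w2.png

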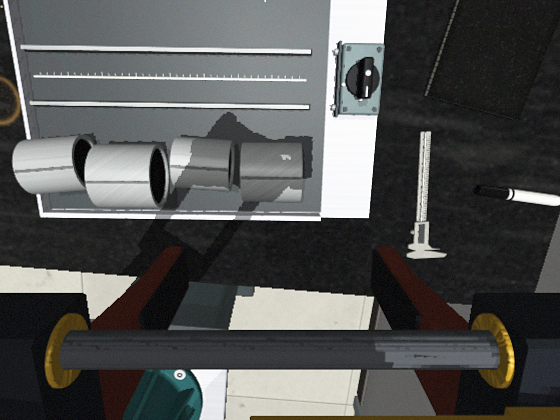

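Call:
apply_moves(
  series=[
    [[2,-6,0,0,0,0,1],[3,-12,0,0,0,0,1],[3,-18,0,0,0,0,1],[3,-20,0,0,0,0,1],[3,-20,0,0,0,0,1]],
  ],
)

```text
time: 2.42
tcp_pos: [0.5087, -0.0192, 0.4496]
ee_rot: [0.0, 0.999, 0.047, -0.0]
contact_force: [-0.3, 0.0, -0.6]
gripper_width: 0.996
```

```bash
python3 - <<'E'
from h import *
c,im=snap('wrist','w3')
c2,i2=load('w2')
a=cv2.cvtColor(i2[0:230,0:400],cv2.COLOR_RGB2BGR); cv2.imwrite('pics/w2z.png',cv2.resize(a,None,fx=2,fy=2,interpolation=2))
E
```

```text
(no output)
```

View pics/w3.png

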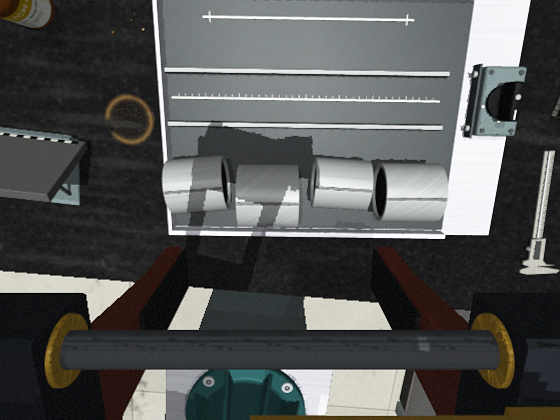

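View pics/w2z.png

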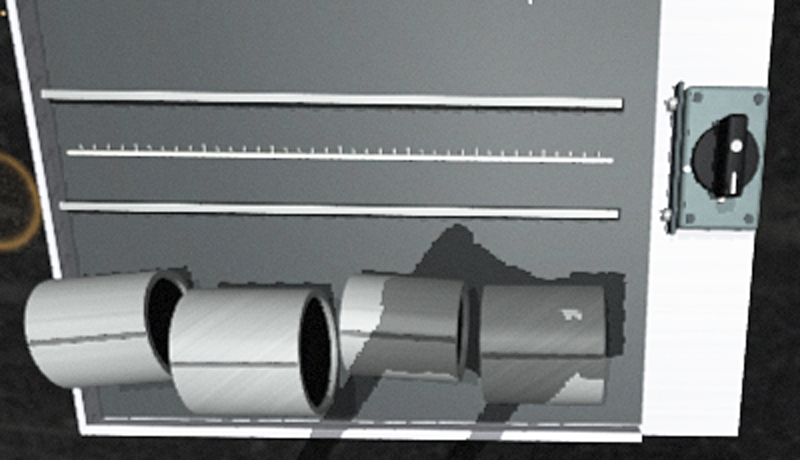

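```bash
cat > m1.py <<'E'
from h import *
def linefit(im,u0,u1,v0,v1):
    # fit bright line by per-column intensity peak
    g=cv2.cvtColor(im,cv2.COLOR_RGB2GRAY).astype(float)
    us=np.arange(u0,u1); vs=np.linspace(v0,v1,len(us)); P=[]
    for u,v in zip(us,vs):
        k=np.arange(int(round(v))-4,int(round(v))+5); w=g[k,u]; w=np.clip(w-np.median(w)-25,0,None)
        if w.sum()>0: P.append((u,(w*k).sum()/w.sum()))
    P=np.array(P); vx,vy,x0,y0=cv2.fitLine(P.astype(np.float32),cv2.DIST_HUBER,0,.01,.01).ravel()
    return lambda u: y0+(u-x0)*vy/vx
E
python3 - <<'E'
from m1 import *
r=[]
for f,u0,u1,v0,v1 in [('w2',36,304,77,80),('w3',174,438,97.5,101)]:
    c,im=load(f); L=linefit(im,u0,u1,v0,v1); g=cv2.cvtColor(im,cv2.COLOR_RGB2GRAY)
    print(f,L(u0),L(u1),g[int(round(L(u0))),u0-6:u0+6],g[int(round(L(u1))),u1-4:u1+8])
    print(onz(c,u0-2,L(u0-2),.016).round(4),onz(c,u1+2,L(u1+2),.016).round(4))
c2,_=load('w2');c3,_=load('w3')
print(tri([(c2,34,76.7),(c3,172,97.7)]),tri([(c2,306.5,80.5),(c3,440,101)]))
a=load('w3')[1]; a=cv2.cvtColor(a[50:150,440:560],cv2.COLOR_RGB2BGR); cv2.imwrite('pics/k3.png',cv2.resize(a,None,fx=5,fy=5,interpolation=2))
a=load('w2')[1]; a=cv2.cvtColor(a[30:130,310:430],cv2.COLOR_RGB2BGR); cv2.imwrite('pics/k2.png',cv2.resize(a,None,fx=5,fy=5,interpolation=2))
E
```

```text
w2 75.827034 79.81535 [ 78  98  94 176 255 255 255 254 254 254 254 254] [255 255 255 255 255 255 203 137 136 141 141 140]
[0.5791 0.1498 0.016 ] [ 0.6107 -0.2503  0.016 ]
w3 96.91252 100.9914 [101 115 119 199 255 255 255 255 255 255 255 255] [255 255 255 255 255 250 112 106 108 109 106 108]
[0.5793 0.1494 0.016 ] [ 0.611  -0.2518  0.016 ]
(array([0.57798071, 0.14908064, 0.01724152]), [np.float64(0.1), np.float64(0.1)]) (array([ 0.61037812, -0.25112424,  0.01743737]), [np.float64(0.4), np.float64(0.4)])
```

View pics/k2.png

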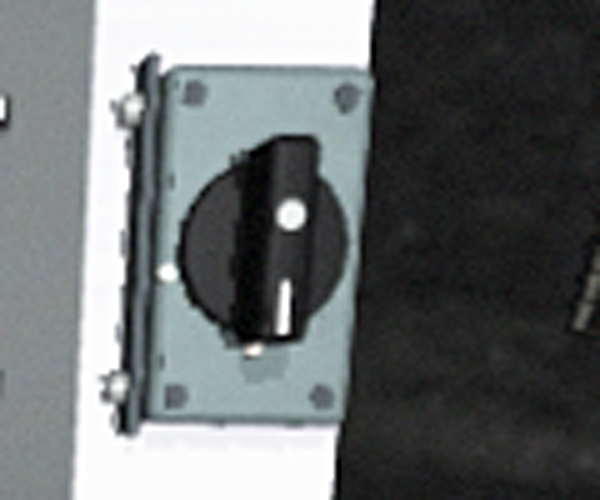

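View pics/k3.png

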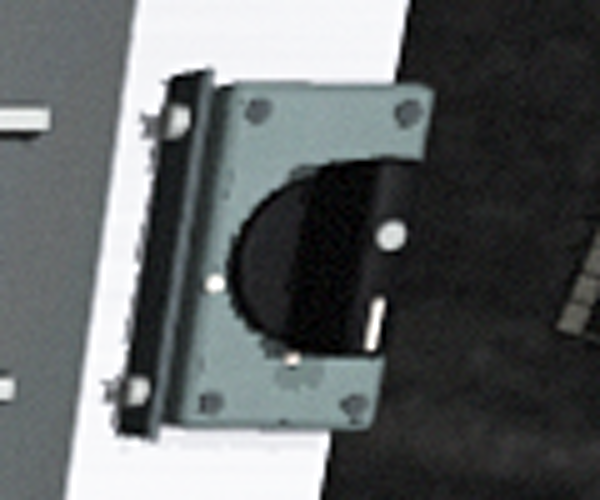

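```bash
python3 - <<'E'
from h import *
c2,_=load('w2');c3,_=load('w3')
k=lambda x,y:(310+x/5,30+y/5); q=lambda x,y:(440+x/5,50+y/5)
print('cams',(-c2[1].T@c2[2]).round(3),(-c3[1].T@c3[2]).round(3))
for n,a,b in [('dot',(291,213),(391,236)),('mark top',(285,281),(378,300)),('mark bot',(281,335),(372,349)),('barTR',(318,137),(424,160)),('barBR',(304,340),(385,355))]:
    print(n,tri([(c2,*k(*a)),(c3,*q(*b))]))
th=np.radians(4.54); X=np.array([np.cos(th),np.sin(th)]);Y=np.array([-np.sin(th),np.cos(th)]);O=np.array([.5943,-.0427])
for a in [(291,213),(285,281),(281,335),(318,137),(270,137),(265,340),(304,340),(372,70),(165,70),(145,420),(340,420)]:
    p=onz(c2,*k(*a),.074 if a[1] not in(70,420) else .046); d=p[:2]-O; print(a,p.round(4),(d@X).round(4),(d@Y).round(4))
E
```

```text
cams [ 0.572 -0.214  0.594] [ 0.582 -0.011  0.595]
dot (array([ 0.62225357, -0.32546943,  0.08419469]), [np.float64(0.1), np.float64(0.1)])
mark top (array([ 0.60575036, -0.32667279,  0.08374926]), [np.float64(0.0), np.float64(0.0)])
mark bot (array([ 0.59263765, -0.32741569,  0.0853961 ]), [np.float64(0.4), np.float64(0.4)])
barTR (array([ 0.64156712, -0.32983127,  0.0826994 ]), [np.float64(0.1), np.float64(0.1)])
barBR (array([ 0.59186109, -0.33501245,  0.07954213]), [np.float64(0.1), np.float64(0.1)])
(291, 213) [ 0.6234 -0.3277  0.074 ] 0.0065 -0.2864
(285, 281) [ 0.6064 -0.3288  0.074 ] -0.0106 -0.2862
(281, 335) [ 0.5926 -0.3299  0.074 ] -0.0244 -0.2862
(318, 137) [ 0.6426 -0.3318  0.074 ] 0.0253 -0.292
(270, 137) [ 0.6414 -0.3193  0.074 ] 0.0251 -0.2794
(265, 340) [ 0.5909 -0.3258  0.074 ] -0.0258 -0.282
(304, 340) [ 0.5919 -0.3363  0.074 ] -0.0256 -0.2925
(372, 70) [ 0.6647 -0.3501  0.046 ] 0.0458 -0.312
(165, 70) [ 0.6594 -0.2937  0.046 ] 0.0451 -0.2553
(145, 420) [ 0.567  -0.3009  0.046 ] -0.0477 -0.2552
(340, 420) [ 0.5722 -0.3567  0.046 ] -0.0469 -0.3113
```

```bash
python3 - <<'E'
from h import *
go([.6167,-.3253,.15],down(4.54))
print(st()[0]['joint_pos'].round(2))
E
```

```text
t 2.48 tcp [ 0.509  -0.0201  0.4495] F [-0.1  0.2 -0.6] w 1.003
shift cm [ 7.91 31.36 29.97] rot [0.  0.  0.8]
[-0.17  0.1   1.35 -0.    1.69  1.3 ]
```

Call:
apply_moves(
  series=[
    [[2,6,2,0,0,0,0.7],[4,12,4,0,0,0,0.7],[6,18,7,0,0,0.8,0.7],[7.9,24,9,0,0,0.8,0.7],[7.9,29,12,0,0,0.8,0.7],[7.9,31.4,17,0,0,0.8,0.7],[7.9,31.4,23,0,0,0.8,0.7],[7.9,31.4,28,0,0,0.8,0.7],[7.9,31.4,30,0,0,0.8,0.7],[7.9,31.4,30,0,0,0.8,0.7]],
  ],
)

```text
time: 3.72
tcp_pos: [0.6149, -0.3257, 0.1469]
ee_rot: [-0.001, 0.999, 0.038, -0.002]
contact_force: [0.1, -0.4, 0.4]
gripper_width: 0.695
```

```bash
python3 - <<'E'
from h import *
go([.6167,-.3253,.075],down(4.54))
snap('wrist','w4')
E
```

```text
t 3.73 tcp [ 0.6149 -0.3257  0.1469] F [ 0.1 -0.4  0.4] w 0.695
shift cm [ 0.21 -0.    7.19] rot [-0.2  0.2 -0.1]
```

View pics/w4.png

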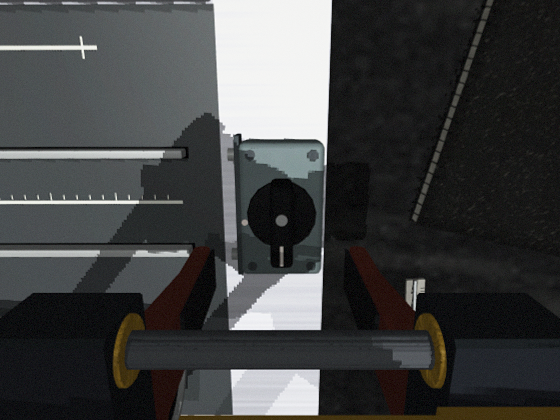

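Call:
apply_moves(
  series=[
    [[0.1,0,4,0,0,0,0.7],[0.2,0,7.2,0,0,0,0.7],[0.2,0,7.2,0,0,0,0.7],[0.2,0,7.2,0,0,0,0.7],[0.2,0,7.2,0,0,0,0.1],[0.2,0,7.2,0,0,0,0.1],[0.2,0,7.2,0,0,0,0.1],[0.2,0,7.2,0,0,0,0.1],[0.2,0,7.2,0,0,0,0.1]],
  ],
  grip_force=20,
)

```text
time: 4.9
tcp_pos: [0.6198, -0.3254, 0.0777]
ee_rot: [0.001, 0.999, 0.04, 0.0]
contact_force: [-1.0, -12.1, -5.1]
gripper_width: 0.173
```

```bash
python3 - <<'E'
from h import *
go([.6167,-.3253,.075],down(4.54-75))
snap('wrist','w5'); print(st()[0]['wrist_torque'])
E
```

```text
t 4.9 tcp [ 0.6198 -0.3254  0.0777] F [ -1.  -12.1  -5.1] w 0.173
shift cm [-0.31 -0.03  0.27] rot [ 0.1 -0.1 75.1]
[-0.98684527  0.17503124 -0.04618289]
```

View pics/w5.png

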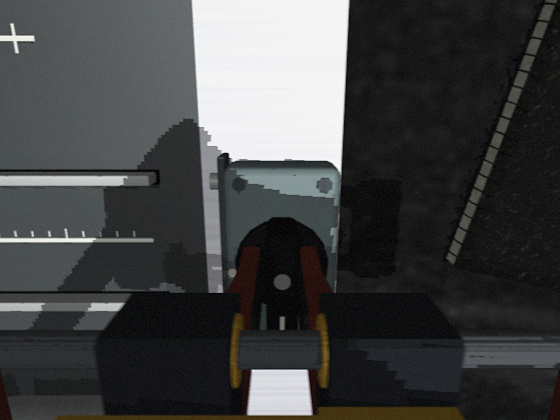

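Call:
apply_moves(
  series=[
    [[-0.1,0,0,0,0,9,0.1],[-0.1,0,0,0,0,18,0.1],[-0.1,0,0,0,0,27,0.1],[-0.1,0,0,0,0,36,0.1],[-0.1,0,0,0,0,45,0.1],[-0.1,0,0,0,0,54,0.1],[-0.1,0,0,0,0,63,0.1],[-0.1,0,0,0,0,71,0.1],[-0.1,0,0,0,0,76,0.1],[-0.1,0,0,0,0,76,0.1]],
  ],
)

```text
time: 6.2
tcp_pos: [0.6185, -0.3279, 0.0777]
ee_rot: [0.002, 0.812, -0.584, 0.002]
contact_force: [-2.8, -11.3, -2.7]
gripper_width: 0.156
```

```bash
python3 - <<'E'
from h import *
go([.6167,-.3253,.075],down(4.54-75))
snap('wrist','w6'); snap('side','sd6');print(st()[0]['wrist_torque'])
E
```

```text
t 6.2 tcp [ 0.6185 -0.3279  0.0777] F [ -2.8 -11.3  -2.7] w 0.156
shift cm [-0.31  0.08  0.27] rot [ 0.1 -0.3 -1. ]
[-1.85832193  0.35401094  0.40575683]
```

View pics/w6.png

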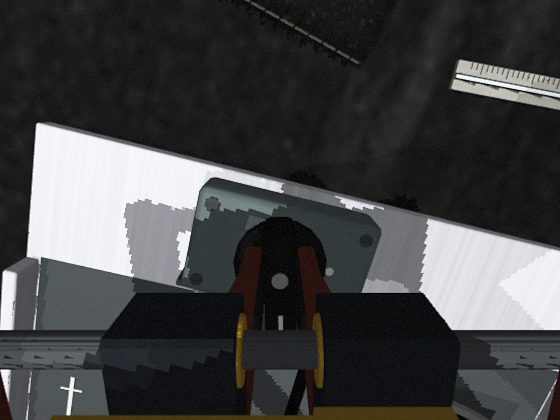

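Call:
apply_moves(
  series=[
    [[0,0,0,0,0,0,0.7],[0,0,0,0,0,0,0.7],[0,0,0,0,0,0,0.7],[0,0,-5,0,0,0,0.7],[0,0,-11,0,0,-9,0.7],[0,0,-17,0,0,-18,0.7],[0,0,-23,0,0,-27,0.7],[0,0,-29,0,0,-37,0.7],[0,0,-34,0,0,-47,0.7],[0,0,-38,0,0,-57,0.7]],
  ],
)

```text
time: 7.55
tcp_pos: [0.6187, -0.3235, 0.4605]
ee_rot: [0.0, 0.992, -0.123, 0.001]
contact_force: [0.6, -1.0, -0.2]
gripper_width: 0.699
```

```bash
python3 - <<'E'
from h import *
go([.49,-.09,.45],down(4.54))
E
```

```text
t 7.55 tcp [ 0.6187 -0.3235  0.4605] F [ 0.6 -1.  -0.2] w 0.699
shift cm [-18.17 -19.52   1.  ] rot [  0.   -0.1 -18.6]
```

Call:
apply_moves(
  series=[
    [[-4,-4,0,0,0,-4,0],[-8,-8,0,0,0,-8,0],[-12,-12,0,0,0,-12,0],[-16,-16,0,0,0,-16,0],[-18,-19.5,0,0,0,-18.6,0],[-18,-19.5,0,0,0,-18.6,0],[-18,-19.5,0,0,0,-18.6,0]],
  ],
)

```text
time: 8.43
tcp_pos: [0.4932, -0.0904, 0.4578]
ee_rot: [0.0, 0.999, 0.036, 0.0]
contact_force: [-0.6, 0.4, -0.2]
gripper_width: 0.003
```

```bash
python3 - <<'E'
from h import *
print(st()[0]['qvel'].round(3)); c,im=snap('wrist','w7')
a=cv2.cvtColor(im[0:270,60:460],cv2.COLOR_RGB2BGR); cv2.imwrite('pics/w7z.png',cv2.resize(a,None,fx=2,fy=2,interpolation=2))
E
```

```text
[-0.019  0.017 -0.01  -0.     0.001  0.001]
```

View pics/w7z.png

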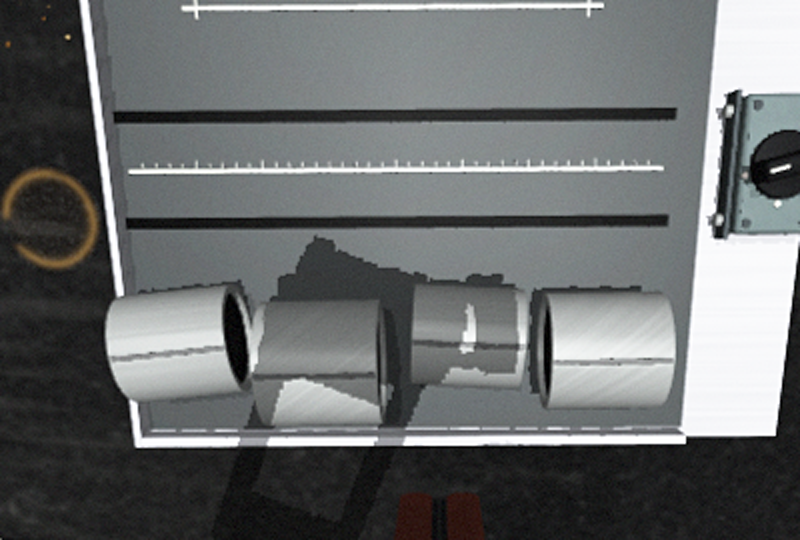

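```bash
cat >> h.py <<'E'
th=np.radians(4.54); X=np.array([np.cos(th),np.sin(th),0]);Y=np.array([-np.sin(th),np.cos(th),0]);Z=np.array([0,0,1.]);O=np.array([.5943,-.0427,.016])
S=np.array([X,Y,Z])
def sf(p): return S@(np.asarray(p)-O)
def wf(q): return O+S.T@np.asarray(q,float)
def axis_x(c,rear,front,r):
    o,d1=ray(c,*rear); _,d2=ray(c,*front); o=sf(o); d1=S@d1; d2=S@d2
    a1=np.arctan2(d1[0],-d1[2]);a2=np.arctan2(d2[0],-d2[2]); m=(a1+a2)/2; D=r/np.sin((a1-a2)/2) # dist from axis
    h=o[2]-r; return o[0]+h*np.tan(m), (o[2]-D*np.cos(m))*1000  # x by height; axis z implied
def go_s(q,psi=0,tx=0,ty=0): go(wf(q),down(4.54+psi,tx,ty))
E
python3 - <<'E'
from h import *
c,_=load('w7'); k=lambda x,y:(60+x/2,y/2)
for n,re,fr,r in [('1',(178,290),(190,394),.040),('1b',(178,290),(190,394),.043),('2a',(320,300),(320,426),.046),('3d',(470,284),(470,385),.037),('4b',(610,292),(610,408),.043)]:
    x,z=axis_x(c,k(*re),k(*fr),r); print(n,x.round(4),'axis z implied mm',z.round(1),'r',r)
for n,l,rr,r in [('1',(112,350),(236,335),.040),('2',(255,360),(385,360),.046),('3',(414,335),(527,335),.037),('4',(541,350),(675,350),.043)]:
    a=sf(onz(c,*k(*l),.016+2*r));b=sf(onz(c,*k(*rr),.016+2*r)); a2=sf(onz(c,*k(*l),.016+r));b2=sf(onz(c,*k(*rr),.016+r)); print(n,a.round(3),b.round(3),a2.round(3)[1],b2.round(3)[1])
print(sf(-c[1].T@c[2]))
E
```

```text
1 -0.1238 axis z implied mm 19.7 r 0.04
1b -0.1233 axis z implied mm -22.8 r 0.043
2a -0.1393 axis z implied mm 53.3 r 0.046
3d -0.1201 axis z implied mm 44.6 r 0.037
4b -0.1315 axis z implied mm 42.2 r 0.043
1 [-0.122  0.188  0.08 ] [-0.112  0.101  0.08 ] 0.206 0.112
2 [-0.127  0.086  0.092] [-0.128 -0.002  0.092] 0.098 0.001
3 [-0.114 -0.022  0.074] [-0.114 -0.101  0.074] -0.021 -0.105
4 [-0.123 -0.109  0.086] [-0.124 -0.201  0.086] -0.115 -0.215
[-0.03074694 -0.03906202  0.58718084]
```

```bash
python3 - <<'E'
from h import *
go_s([-.206,.0425,.15]); go_s([-.206,.0425,.048])
E
```

```text
t 8.47 tcp [ 0.4933 -0.0908  0.4576] F [-0.  -0.1  0.6] w 0.005
shift cm [-10.22  -8.19  29.16] rot [ 0.  -0.  -0.4]
t 8.47 tcp [ 0.4933 -0.0908  0.4576] F [-0.  -0.1  0.6] w 0.005
shift cm [-10.22  -8.19  39.36] rot [ 0.  -0.  -0.4]
```

Call:
apply_moves(
  series=[
    [[-4,-3,2,0,0,0,0.5],[-8,-6,6,0,0,-0.4,0.5],[-10.2,-8.2,12,0,0,-0.4,0.5],[-10.2,-8.2,18,0,0,-0.4,0.5],[-10.2,-8.2,24,0,0,-0.4,0.5],[-10.2,-8.2,29,0,0,-0.4,0.5],[-10.2,-8.2,29,0,0,-0.4,0.5],[-10.2,-8.2,29,0,0,-0.4,0.5]],
  ],
)

```text
time: 9.48
tcp_pos: [0.3868, -0.0166, 0.1689]
ee_rot: [0.0, 0.999, 0.039, 0.001]
contact_force: [-0.1, 0.2, 0.2]
gripper_width: 0.499
```

```bash
python3 - <<'E'
from h import *
go_s([-.206,.0425,.048]); snap('wrist','w8')
E
```

```text
t 9.47 tcp [ 0.3868 -0.0166  0.1689] F [-0.1  0.2  0.2] w 0.499
shift cm [-1.300e-01 -1.000e-02  1.049e+01] rot [ 0.  -0.1 -0. ]
```

View pics/w8.png

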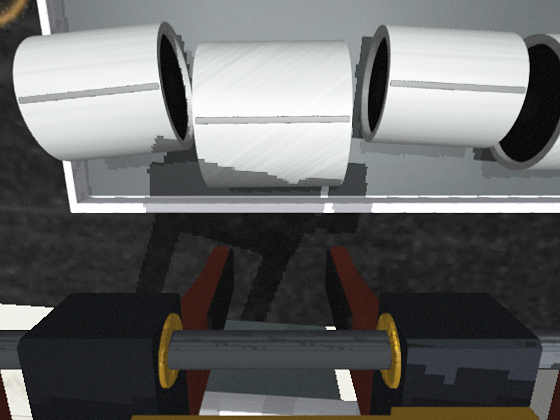

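Call:
apply_moves(
  series=[
    [[-0.1,0,4,0,0,0,0.5],[-0.1,0,8,0,0,0,0.5],[-0.1,0,10.5,0,0,0,0.5],[-0.1,0,10.5,0,0,0,0.5],[-0.1,0,10.5,0,0,0,0.5],[0.7,0,10.5,0,0,0,0.5],[1.5,0,10.5,0,0,0,0.5],[2.2,0,10.5,0,0,0,0.5],[2.6,0,10.5,0,0,0,0.5],[2.8,0,10.5,0,0,0,0.5]],
  ],
)

```text
time: 10.78
tcp_pos: [0.4137, -0.0135, 0.0627]
ee_rot: [-0.0, 0.999, 0.04, 0.0]
contact_force: [0.0, 0.2, -0.4]
gripper_width: 0.501
```

```bash
python3 - <<'E'
from h import *
go_s([-.072,.0425,.048]); c,im=snap('wrist','w9')
E
```

```text
t 10.78 tcp [ 0.4137 -0.0135  0.0627] F [ 0.   0.2 -0.4] w 0.501
shift cm [10.57  0.09 -0.13] rot [-0. -0.  0.]
```

View pics/w9.png

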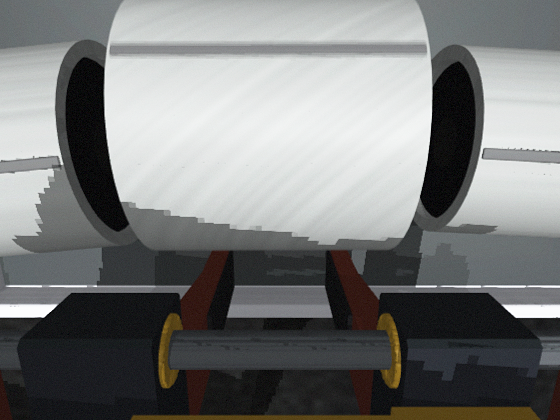

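Call:
apply_moves(
  series=[
    [[1,0,0,0,0,0,0.5],[2.2,0,0,0,0,0,0.5],[3.4,0,0,0,0,0,0.5],[4.6,0,0,0,0,0,0.5],[5.8,0,0,0,0,0,0.5],[7.0,0,0,0,0,0,0.5],[8.0,0,0,0,0,0,0.5],[8.8,0,0,0,0,0,0.5],[9.2,0,0,0,0,0,0.5],[9.4,0,0,0,0,0,0.5]],
  ],
)

```text
time: 12.08
tcp_pos: [0.5069, -0.006, 0.0626]
ee_rot: [-0.0, 0.999, 0.04, -0.0]
contact_force: [0.4, 0.5, -0.4]
gripper_width: 0.502
```

```bash
python3 - <<'E'
from h import *
go_s([-.072,.0425,.048]); c,im=snap('scene','s9');snap('wrist','w10')
a=cv2.cvtColor(im[140:330,190:390],cv2.COLOR_RGB2BGR); cv2.imwrite('pics/s9z.png',cv2.resize(a,None,fx=3,fy=3,interpolation=2))
E
```

```text
t 12.07 tcp [ 0.5069 -0.006   0.0626] F [ 0.4  0.5 -0.4] w 0.502
shift cm [ 1.22  0.1  -0.14] rot [-0.  0.  0.]
```

View pics/s9z.png

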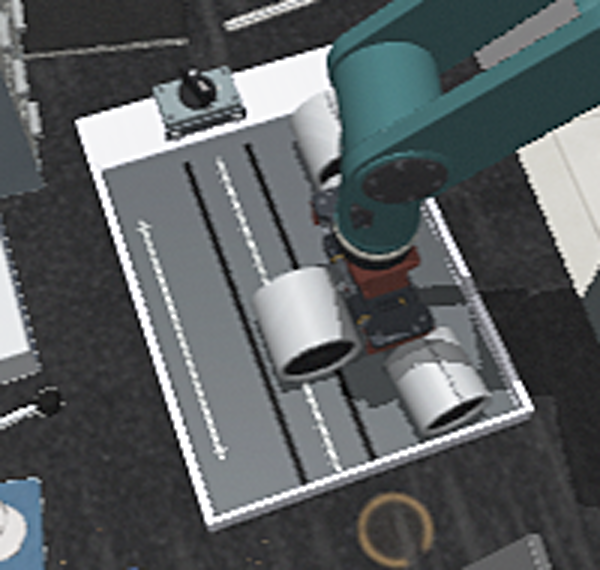

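View pics/w10.png

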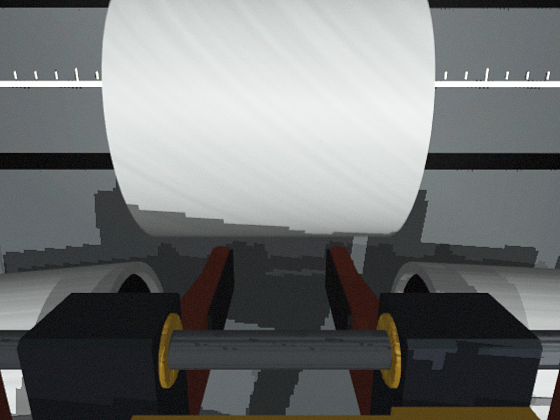

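```bash
cat >> h.py <<'E'
def tan_x(c,uv,r,front=True):
    o,d=ray(c,*uv); o=sf(o); d=S@d; o2=np.array([o[0],o[2]]); d2=np.array([d[0],d[2]]); d2/=np.linalg.norm(d2)
    # point on ray at z=r ; horizontal offset
    t=(r-o2[1])/d2[1]; x=o2[0]+t*d2[0]; off=r/abs(d2[1]); return x+off if front else x-off
E
python3 - <<'E'
from h import *
c,_=load('w9'); print(tan_x(c,(270,249),.046), sf(-c[1].T@c[2]))
c,_=load('w10'); print(tan_x(c,(270,236.5),.046), tan_x(c,(150,235),.046),tan_x(c,(390,235),.046),sf(-c[1].T@c[2]))
E
```

```text
-0.11279962174070603 [-0.10388375  0.04430156  0.19202785]
-0.0141312178180759 -0.013543220848968245 -0.013528138727702498 [-0.01017021  0.04432247  0.19201149]
```

Call:
apply_moves(
  series=[
    [[0,0,0,0,0,0,0.5],[0,0,0,0,0,0,0.5]],
  ],
)

```text
time: 12.42
tcp_pos: [0.5066, -0.0061, 0.0627]
ee_rot: [-0.0, 0.999, 0.04, -0.0]
contact_force: [0.3, 0.1, -1.5]
gripper_width: 0.498
```

```bash
cat > edge.py <<'E'
from h import *
def vedge(im,u,v0,v1,lo=True):
    # strongest vertical gradient rows along column band
    g=cv2.GaussianBlur(cv2.cvtColor(im,cv2.COLOR_RGB2GRAY).astype(np.float32),(0,0),1); col=g[v0:v1,u-3:u+4].mean(1); d=np.diff(col); i=np.argmax(abs(d)); 
    if 0<i<len(d)-1:
        a,b,cc=abs(d[i-1]),abs(d[i]),abs(d[i+1]); den=a-2*b+cc; s=.5*(a-cc)/den if den else 0
    else: s=0
    return v0+i+.5+s,d[i]
E
python3 - <<'E'
from edge import *
c,im=snap('wrist','w11')
for u in (160,210,270,330,380):
    v=vedge(im,u,215,248); print(u,v,tan_x(c,(u,v[0]),.046))
E
```

```text
160 (np.float64(245.33211536705494), np.float32(-5.4152603)) -0.018098337425494167
210 (np.float64(246.5), np.float32(-0.9839668)) -0.018562884680135894
270 (np.float64(220.6584139317274), np.float32(0.675972)) -0.008313169150162933
330 (np.float64(240.39999729394913), np.float32(-3.9055748)) -0.01612209642557845
380 (np.float64(245.40225414931774), np.float32(-6.246166)) -0.018115736755999902
```

View pics/w11.png

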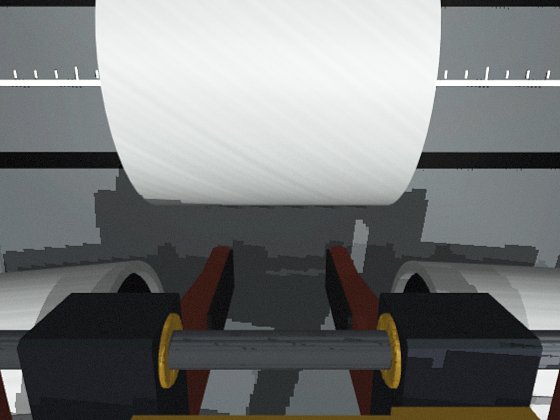

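Call:
apply_moves(
  series=[
    [[-1,0,-3,0,0,0,0.5],[-1,0,-9,0,0,0,1],[0,0,-15,0,0,-9,1],[0,0,-21,0,0,-19,1],[0,0,-27,0,0,-29,1],[0,2,-31,0,0,-39,1],[0,4,-32,0,0,-49,1],[0,6,-32,0,0,-59,1],[0,8,-32,0,0,-69,1],[0,8,-32,0,0,-79,1]],
  ],
)

```text
time: 13.72
tcp_pos: [0.513, -0.0871, 0.3825]
ee_rot: [-0.0, 0.744, 0.668, -0.0]
contact_force: [-0.0, -0.0, 0.3]
gripper_width: 1.001
```

Call:
apply_moves(
  series=[
    [[0,0,0,0,0,-11,1],[0,0,0,0,0,-11,1],[0,0,0,0,0,-11,1]],
  ],
)

```text
time: 14.1
tcp_pos: [0.5131, -0.0858, 0.3826]
ee_rot: [-0.0, 0.68, 0.733, 0.0]
contact_force: [-0.1, -0.2, 0.7]
gripper_width: 1.002
```

```bash
python3 - <<'E'
from edge import *
c,im=snap('wrist','w12');go_s([0,0,.1],90)
E
```

```text
t 14.15 tcp [ 0.5131 -0.0858  0.3827] F [ 0.6  0.2 -1.1] w 1.003
shift cm [ 3.67  8.42 26.66] rot [-0.  -0.  -0.2]
```

View pics/w12.png

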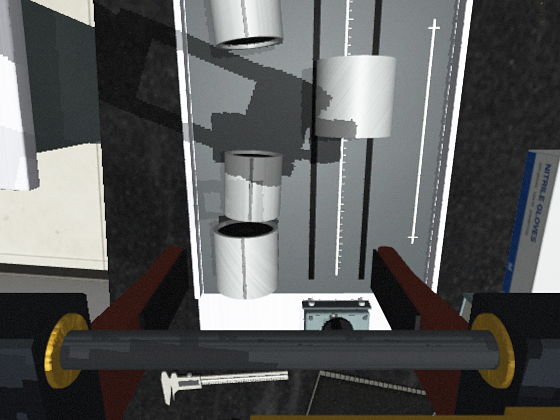

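```bash
cat >> h.py <<'E'
def vis_x(c,l,rr,r): # left(front) & right(rear) silhouettes
    return tan_x(c,l,r,True),tan_x(c,rr,r,False)
E
python3 - <<'E'
from h import *
c,im=load('w12')
print('a',vis_x(c,(317,95),(395,95),.046)); print('b',vis_x(c,(214,262),(279,262),.043)); print('d',vis_x(c,(224,190),(282,190),.037)); print('c',vis_x(c,(212,20),(280,20),.040))
print([sf(onz(c,*p,.016)).round(4) for p in [(338,276),(348,30),(350,0)]])
for n,u,v1,v2,h in [('a',355,56,138,.108),('b',246,225,297,.102),('d',252,152,221,.09)]: print(n,[sf(onz(c,u,v,h)).round(3)[1] for v in (v1,v2)])
E
```

```text
a (np.float64(0.006788050418184657), np.float64(0.0065221873536559505))
b (np.float64(-0.13151870543427469), np.float64(-0.12895606082751268))
d (np.float64(-0.12058959317774726), np.float64(-0.11867451973380264))
c (np.float64(-0.12205195944283431), np.float64(-0.12377713673897095))
[array([ 0.0034, -0.2103,  0.    ]), array([0.0023, 0.1306, 0.    ]), array([0.0032, 0.1646, 0.    ])]
a [np.float64(0.089), np.float64(0.004)]
b [np.float64(-0.1), np.float64(-0.198)]
d [np.float64(-0.014), np.float64(-0.099)]
```

Call:
apply_moves(
  series=[
    [[3,3,4,0,0,0,1],[6,6,8,0,0,0,1],[8.3,8.8,13,0,0,0,1],[8.3,8.8,18,0,0,0,1],[8.3,8.8,21.6,0,0,0,1],[8.3,8.8,21.6,0,0,0,1],[8.3,8.8,21.6,0,0,0,1]],
  ],
)

```text
time: 15.02
tcp_pos: [0.5954, 0.0038, 0.1681]
ee_rot: [0.001, 0.679, 0.734, 0.001]
contact_force: [0.0, 1.0, 0.4]
gripper_width: 1.002
```

```bash
python3 - <<'E'
from edge import *
c,im=snap('wrist','w13');go_s([0,.046,.083],90)
E
```

```text
t 15.07 tcp [0.5958 0.0037 0.1686] F [0.6 0.5 0.3] w 1.001
shift cm [-0.01 -0.54  6.96] rot [ 0.2  0.  -0. ]
```

View pics/w13.png

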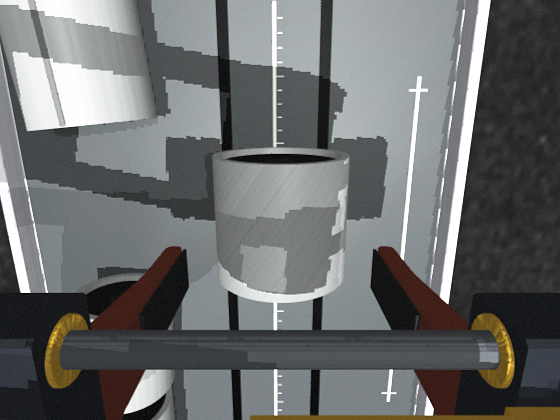

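```bash
python3 - <<'E'
from h import *
c,im=load('w13'); g=cv2.cvtColor(im,cv2.COLOR_RGB2GRAY)
for v in (40,80,120,320,345-20,385,400):
    row=g[v-1:v+2,268:284].mean(0); i=np.where(row>200)[0]+268; print(v,i.tolist(), sf(onz(c,i.mean(),v,.016)).round(4) if len(i) else '')
print('a',vis_x(c,(213,220),(349,220),.046), c[0][0,2], proj(c,wf([.0054,.046,.1])), st()[1].as_matrix().round(4).tolist())
E
```

```text
40 [272, 273, 274, 275, 276] [0.0005 0.1683 0.    ]
80 [273, 274, 275] [0.0003 0.1403 0.    ]
120 [273, 274, 275] [0.0002 0.1108 0.    ]
320 [274, 275, 276] [ 0.0003 -0.067   0.    ]
325 [274, 275, 276] [ 0.0003 -0.0722  0.    ]
385 [274, 275, 276, 277] [ 0.0005 -0.1384  0.    ]
400 [274, 275, 276, 277] [ 0.0005 -0.1561  0.    ]
a (np.float64(0.003763487026912593), np.float64(0.007044786389869724)) 279.2186580045583 [281.53273082 243.52702582] [[-0.0786, 0.9969, 0.0032], [0.9969, 0.0786, -0.0002], [-0.0005, 0.0032, -1.0]]
```

Call:
apply_moves(
  series=[
    [[0,0,4,-0.2,0,0,1],[0,0,7,-0.2,0,0,1],[0,0,7,-0.2,0,0,1],[0,0,7,-0.2,0,0,0.955],[0,0,7,-0.2,0,0,0.955],[0,-0.2,7,-0.2,0,0,0.955],[0,-0.4,7,-0.2,0,0,0.955],[0,-0.5,7,-0.2,0,0,0.95],[0,-0.5,7,-0.2,0,0,0.95],[0,-0.5,7,-0.2,0,0,0.95]],
  ],
  grip_force=5,
)

```text
time: 16.32
tcp_pos: [0.5933, 0.0035, 0.0991]
ee_rot: [0.004, 0.679, 0.735, 0.004]
contact_force: [3.9, 2.5, 8.0]
gripper_width: 0.95
```

```bash
python3 - <<'E'
from edge import *
c,im=snap('wrist','w14');go_s([0,.046,.083],90)
E
```

```text
t 16.38 tcp [0.5933 0.0035 0.0991] F [4.2 0.7 7.6] w 0.949
shift cm [-0.01 -0.27  0.01] rot [ 0.7  0.  -0. ]
```

View pics/w14.png

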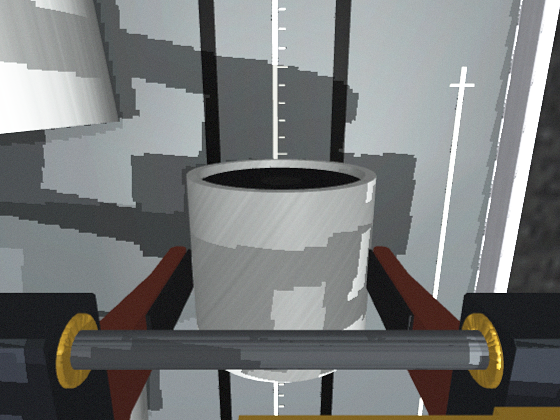

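Call:
apply_moves(
  series=[
    [[0,-0.15,0,0,0,0,0.97],[0,-0.3,0,0,0,0,0.97],[0,-0.3,0,0,0,0,0.97]],
  ],
)

```text
time: 16.75
tcp_pos: [0.5913, 0.0033, 0.0996]
ee_rot: [0.005, 0.679, 0.735, 0.005]
contact_force: [4.8, 1.8, 8.8]
gripper_width: 0.974
```

```bash
python3 - <<'E'
from edge import *
go_s([0,.046,.083],90)
E
```

```text
t 16.75 tcp [0.5913 0.0033 0.0996] F [4.8 1.8 8.8] w 0.974
shift cm [-0.01 -0.06  0.06] rot [ 0.8  0.  -0. ]
```

Call:
apply_moves(
  series=[
    [[0,-0.1,0,0,0,0,0.96],[0,-0.2,0,0,0,0,0.955],[0,-0.2,0,0,0,0,0.95],[0,0,0,0,0,0,1],[0,0.1,0,0,0,0,1],[0,0.1,0,0,0,0,1],[0,0.1,-3,0,0,0,1],[0,0.1,-7,0,0,0,1],[0,0.1,-7,0,0,0,1]],
  ],
)

```text
time: 17.88
tcp_pos: [0.589, 0.0031, 0.1698]
ee_rot: [0.003, 0.678, 0.735, 0.003]
contact_force: [0.1, -0.8, -0.1]
gripper_width: 1.001
```

```bash
python3 - <<'E'
from edge import *
go_s([0,.046,.083],90); c,im=snap('wrist','w15')
g=cv2.cvtColor(im,cv2.COLOR_RGB2GRAY)
def he(v,u0,u1):
    r=cv2.GaussianBlur(g.astype(np.float32),(0,0),1)[v-2:v+3,u0:u1].mean(0); d=abs(np.diff(r)); return u0+np.argmax(d)+.5
for v in (190,220,240): 
    l,r=he(v,195,240),he(v,335,370); print(v,l,r,vis_x(c,(l,v),(r,v),.046))
for v in (80,120): 
    i=np.where(g[v,260:295]>200)[0]+260; print(sf(onz(c,i.mean(),v,.016)).round(4))
E
```

```text
t 17.88 tcp [0.589  0.0031 0.1698] F [ 0.1 -0.8 -0.1] w 1.001
shift cm [0.   0.11 7.08] rot [0.5 0.1 0. ]
190 218.5 365.5 (np.float64(0.0025021985673478325), np.float64(0.011733930507902605))
220 202.5 341.5 (np.float64(-0.00952251892876943), np.float64(-0.0035249912043630732))
240 195.5 365.5 (np.float64(-0.015237148470525208), np.float64(0.014040976049738016))
[0.0002 0.1402 0.    ]
[-1.000e-04  1.104e-01  0.000e+00]
```

View pics/w15.png

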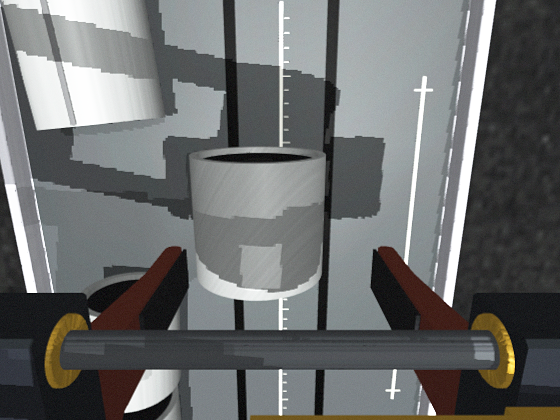

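```bash
python3 - <<'E'
from edge import *
c,_=load('w15'); print(vis_x(c,(190,165),(326,165),.046),vis_x(c,(191,200),(325.5,200),.046))
c,im=snap('wrist','w16'); g=cv2.cvtColor(im,cv2.COLOR_RGB2GRAY); print(g[200,180:200],g[200,318:334]); go_s([0,0.046,.3],0)
E
```

```text
(np.float64(-0.015609595898377855), np.float64(-0.015717211611213793)) (np.float64(-0.016498251932274235), np.float64(-0.015210370780832986))
[ 53  57  59  57  54  56  57  59  55  56  73 112 113 109 115 119 119 125
 126 131] [134 130 128 123 127 112  36  16  18  15  22   8  18  15  17  21]
t 17.98 tcp [0.5867 0.0033 0.1667] F [ 0.1 -0.2 -1. ] w 1.001
shift cm [ -0.05   0.45 -14.93] rot [ 0.1 -0.2 90. ]
```

Call:
apply_moves(
  series=[
    [[0,0,-3,0,0,10,1],[0,0,-6,0,0,20,0],[0,0,-8,0,0,30,0],[0,0,-8,0,0,40,0],[0,0,-8,0,0,50,0],[0,0,-8,0,0,60,0],[0,0,-8,0,0,70,0],[0,0,-8,0,0,80,0],[0,0,-8,0,0,90,0],[0,0,-8,0,0,90,0]],
  ],
)

```text
time: 19.23
tcp_pos: [0.5857, 0.0034, 0.2449]
ee_rot: [-0.0, 0.999, 0.041, 0.0]
contact_force: [0.8, 0.3, 0.2]
gripper_width: 0.021
```

```bash
python3 - <<'E'
from edge import *
go_s([-.024,0.046,.115],0); c,im=snap('wrist','w17')
E
```

```text
t 19.23 tcp [0.5857 0.0034 0.2449] F [0.8 0.3 0.2] w 0.021
shift cm [-1.91  0.07 11.39] rot [-0.  -0.   0.1]
```

View pics/w17.png

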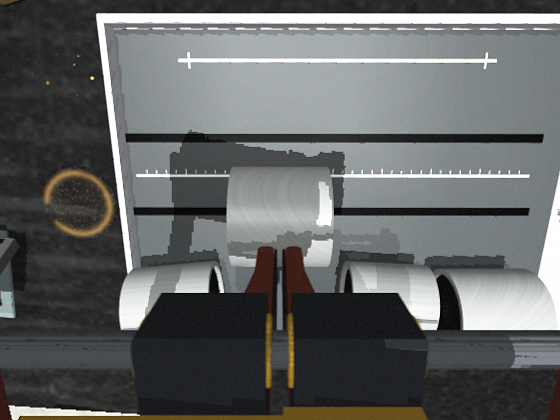

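```bash
python3 - <<'E'
from edge import *
c,im=load('w17'); print(tan_x(c,(280,167),.046,False),tan_x(c,(245,266),.046,True),sf(onz(c,200,175.5,.016)),sf(onz(c,450,175.5,.016)))
E
```

```text
-0.03049021539356385 -0.029579176250983115 [-2.35101549e-04  1.28826509e-01  1.38777878e-17] [ 2.39178768e-04 -1.27661631e-01  1.38777878e-17]
```

Call:
apply_moves(
  series=[
    [[-3.2,0,4,0,0,0,0],[-3.2,0,8,0,0,0,0],[-3.2,0,11.2,0,0,0,0],[-3.2,0,11.8,0,0,0,0],[-3.2,0,12.0,0,0,0,0],[-3.2,0,12.0,0,0,0,0]],
  ],
)

```text
time: 20.02
tcp_pos: [0.5563, 0.0007, 0.1276]
ee_rot: [0.0, 0.999, 0.04, 0.003]
contact_force: [0.4, 0.8, -0.3]
gripper_width: 0.006
```

```bash
python3 - <<'E'
from edge import *
go_s([-.036,0.046,.109],0); c,im=snap('wrist','w18')
E
```

```text
t 20.02 tcp [0.5563 0.0007 0.1276] F [ 0.4  0.8 -0.3] w 0.006
shift cm [-0.16  0.02  0.26] rot [ 0.  -0.3  0.1]
```

View pics/w18.png

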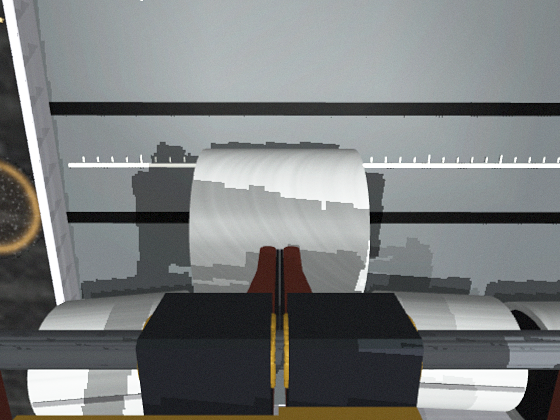

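```bash
python3 - <<'E'
from edge import *
c,im=load('w18'); print(tan_x(c,(280,148.5),.046,False)); print(st()[0]['qvel'].round(3)); go_s([-.036,0.046,.109],0)
E
```

```text
-0.029881627344589785
[-0.    -0.005  0.003 -0.    -0.001  0.002]
t 20.07 tcp [0.5564 0.0007 0.1278] F [0.6 0.5 0.5] w 0.006
shift cm [-0.17  0.02  0.28] rot [ 0.  -0.3  0. ]
```

Call:
apply_moves(
  series=[
    [[0,0,0.2,0,0,0,0],[0,0,0.2,0,0,0,0]],
  ],
)

```text
time: 20.32
tcp_pos: [0.556, 0.0007, 0.1253]
ee_rot: [0.0, 0.999, 0.04, 0.002]
contact_force: [-0.4, -0.3, 2.5]
gripper_width: 0.006
```

```bash
python3 - <<'E'
from edge import *
go_s([-.036,0.046,.109],0);print(st()[0]['qvel'].round(3), st()[0]['joint_efforts'].round(1))
E
```

```text
t 20.32 tcp [0.556  0.0007 0.1253] F [-0.4 -0.3  2.5] w 0.006
shift cm [-0.13  0.03  0.03] rot [ 0.  -0.3  0. ]
[-0.001 -0.    -0.     0.001 -0.001  0.   ] [  0.1 -48.3 -20.4   0.1  -0.1  -0. ]
```

Call:
apply_moves(
  series=[
    [[0,0,0.3,0,0,0,0],[0.4,0,0.4,0,0,0,0],[0.9,0,0.4,0,0,0,0],[1.4,0,0.4,0,0,0,0],[1.9,0,0.4,0,0,0,0],[2.3,0,0.4,0,0,0,0],[2.6,0,0.4,0,0,0,0],[2.6,0,0.4,0,0,0,0],[2.6,0,0.4,0,0,0,0]],
  ],
)

```text
time: 21.45
tcp_pos: [0.5858, 0.0029, 0.1247]
ee_rot: [0.0, 0.999, 0.04, 0.007]
contact_force: [0.9, 1.9, 21.5]
gripper_width: 0.006
```

```bash
python3 - <<'E'
from edge import *
go_s([-.036,0.046,.109],0); c,im=snap('wrist','w19')
E
```

```text
t 21.45 tcp [0.5858 0.0029 0.1247] F [ 0.9  1.9 21.5] w 0.006
shift cm [-3.12  0.02 -0.07] rot [ 0.  -0.8  0. ]
```

View pics/w19.png

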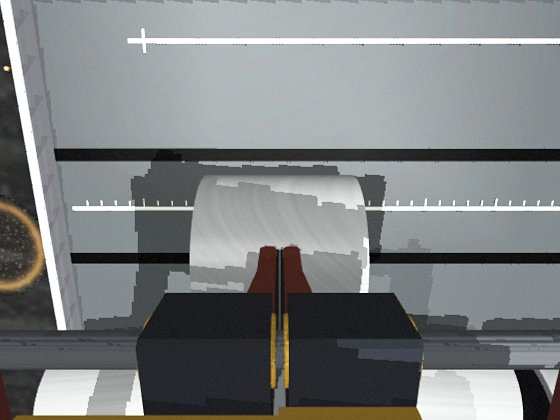

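```bash
python3 - <<'E'
from edge import *
c,im=load('w19'); print(tan_x(c,(280,174.8),.046,False),tan_x(c,(230,174.8),.046,False)); print(sf(onz(c,150,209,.016)),sf(onz(c,450,209,.016)),sf(st()[0]['tcp_pos']))
E
```

```text
-0.014864677428013548 -0.014862812933120445
[-6.51936399e-04  1.39226243e-01  1.38777878e-17] [-6.88315912e-04 -7.52009262e-02  1.38777878e-17] [-0.00490198  0.04618334  0.10872408]
```

Call:
apply_moves(
  series=[
    [[0,0,-1.5,0,0,0,0],[0,0,-2,0,0,0,0],[-1,0,-2,0,0,0,0],[-1.75,0,-2,0,0,0,0],[-1.75,0,-1,0,0,0,0],[-1.75,0,-0.4,0,0,0,0],[-1.75,0,-0.2,0,0,0,0],[-1.75,0,-0.2,0,0,0,0]],
  ],
)

```text
time: 22.5
tcp_pos: [0.5672, 0.0017, 0.1248]
ee_rot: [-0.0, 0.999, 0.04, 0.005]
contact_force: [0.0, 2.7, 17.8]
gripper_width: 0.002
```

```bash
python3 - <<'E'
from edge import *
go_s([-.022,0.046,.109],0); c,im=snap('wrist','w20')
for u in (230,330):
  v=vedge(im,u,110,200); print(v, tan_x(c,(u,v[0]),.046,False))
E
```

```text
t 22.5 tcp [0.5672 0.0017 0.1248] F [ 0.   2.7 17.8] w 0.002
shift cm [ 0.15  0.04 -0.02] rot [ 0.  -0.6 -0. ]
(np.float64(119.51404560543597), np.float32(-45.722137)) -0.002409233013227312
(np.float64(119.51668108254671), np.float32(-43.822502)) -0.0024136639027987766
```

```bash
cat >> edge.py <<'E'
from scipy.optimize import brentq
def rear(c,im,u,r,guess,win=8,front=False):
    # predicted row for guess then local strongest edge
    f=lambda v: tan_x(c,(u,v),r,front)-guess
    v=brentq(f,20,400); e,_=vedge(im,u,int(v-win),int(v+win)); return round(v,1),round(e,1),round(tan_x(c,(u,e),r,front),4)
E
python3 - <<'E'
from edge import *
c,im=load('w20')
for u in (230,280,330): print(rear(c,im,u,.046,-.0148))
for u in (120,430): print(sf(onz(c,u,vedge(im,u,int(proj(c,wf([0,0,0]))[1])-12,int(proj(c,wf([0,0,0]))[1])+12)[0],.016)))
c,im=load('w19')
for u in (230,280,330): print(rear(c,im,u,.046,-.0148))
E
```

```text
(142.1, np.float64(141.0), np.float64(-0.0142))
(142.1, np.float64(139.3), np.float64(-0.0133))
(142.1, np.float64(140.4), np.float64(-0.0138))
[1.70849889e-03 1.58529505e-01 1.38777878e-17]
[-1.34515502e-03 -5.86272840e-02  1.38777878e-17]
(174.7, np.float64(166.5), np.float64(-0.0099))
(174.7, np.float64(175.6), np.float64(-0.0153))
(174.7, np.float64(166.5), np.float64(-0.0099))
```

Call:
apply_moves(
  series=[
    [[0.4,0,0,0,0,0,0],[0.9,0,0,0,0,0,0],[1.4,0,0,0,0,0,0],[1.9,0,0,0,0,0,0],[2.4,0,0,0,0,0,0],[2.7,0,0,0,0,0,0],[2.8,0,0,0,0,0,0],[2.8,0,0,0,0,0,0],[2.8,0,0,0,0,0,0]],
  ],
)

```text
time: 23.68
tcp_pos: [0.595, 0.0039, 0.125]
ee_rot: [-0.0, 0.999, 0.04, 0.005]
contact_force: [0.6, 1.7, 17.4]
gripper_width: 0.007
```

```bash
python3 - <<'E'
from edge import *
go_s([-.022,0.046,.109],0); c,im=snap('wrist','w21'); print(sf(st()[0]['tcp_pos']))
for u in (230,280,330): print(rear(c,im,u,.046,0))
for u in (110,430): print(sf(onz(c,u,vedge(im,u,int(proj(c,wf([0,0,0]))[1])-6,int(proj(c,wf([0,0,0]))[1])+12)[0],.016)))
E
```

```text
t 23.68 tcp [0.595  0.0039 0.125 ] F [ 0.6  1.7 17.4] w 0.007
shift cm [-2.64  0.04 -0.03] rot [ 0.  -0.6 -0. ]
[0.00441304 0.04639447 0.10899642]
(164.9, np.float64(159.7), np.float64(0.003))
(164.9, np.float64(160.5), np.float64(0.0025))
(164.9, np.float64(161.4), np.float64(0.0021))
[1.72302769e-03 1.68995648e-01 1.38777878e-17]
[-1.87035150e-03 -6.17522515e-02  1.38777878e-17]
```

View pics/w21.png

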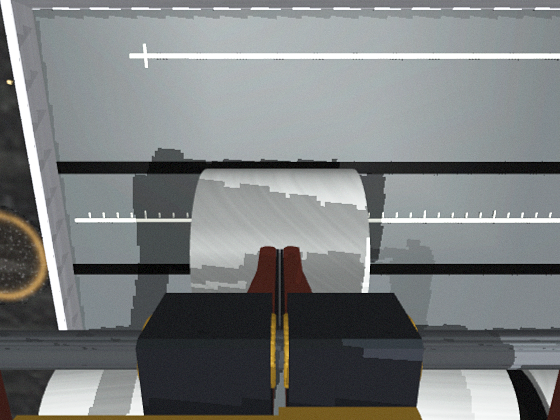

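```bash
python3 - <<'E'
from edge import *
c,im=load('w21'); g=cv2.cvtColor(im,cv2.COLOR_RGB2GRAY)
print(g[158:176,215],g[158:176,280],g[158:176,340]); print(g[214:226,100],g[214:226,430])
for v in (167,168): print(tan_x(c,(280,v),.046,False))
for v in (219,220): print(sf(onz(c,100,v,.016))[0],sf(onz(c,430,v,.016))[0])
E
```

```text
[174 174 153  46  10  16  16  21  13   7  54 117 130 139 147 159 161 167] [174 173 158  47  15   3  13  15   9  11  58 119 129 140 145 154 166 169] [170 168 172 154  34  43  45  46  43  40  63 116 125 133 141 147 155 163]
[138 138 135 133 238 255 255 255 176 132 135 140] [150 155 150 147 242 255 255 255 240 146 147 149]
-0.0012426308517255805
-0.001833240272202205
0.0006968013532046952 0.0006752249002673014
-5.545296552667131e-05 -7.738967211270113e-05
```

Call:
apply_moves(
  series=[
    [[0.15,0,0,0,0,0,0],[0.35,0,0,0,0,0,0],[0.35,0,0,0,0,0,0],[0.35,0,0,0,0,0,0],[0.35,0,-0.8,0,0,0,0],[0.35,0,-3,0,0,0,0],[0.35,0,-6,0,0,0,0],[0.35,0,-10,0,0,0,0],[0.35,0,-12,0,0,0,0],[0.35,0,-12,0,0,0,0]],
  ],
)

```text
time: 24.98
tcp_pos: [0.5958, 0.0038, 0.2437]
ee_rot: [0.0, 0.999, 0.04, 0.003]
contact_force: [-0.4, -0.1, -0.9]
gripper_width: 0.008
```

```bash
python3 - <<'E'
from edge import *
c,im=snap('wrist','w22'); print(st()[0]['time'],sf(st()[0]['tcp_pos']))
E
```

```text
25.025 [0.0042479  0.04637937 0.22632901]
```

View pics/w22.png

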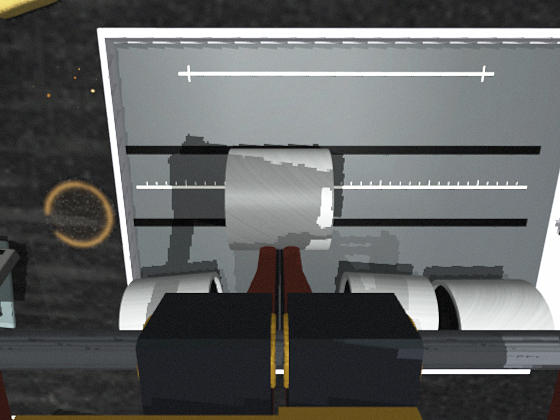

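```bash
python3 - <<'E'
from edge import *
c,im=load('w22'); g=cv2.cvtColor(im,cv2.COLOR_RGB2GRAY)
print(g[144:156,260],g[144:156,310]); print(g[240:254,240],g[240:254,315]); print(g[183:192,155],g[183:192,430])
for v in (149,150): print(tan_x(c,(280,v),.046,False))
for v in (248,249): print(tan_x(c,(280,v),.046,True))
for v in (187,188): print(sf(onz(c,155,v,.016))[0],sf(onz(c,430,v,.016))[0])
E
```

```text
[161 126   8  14  62 120 130 143 150 160 165 170] [162 125  14  12  61 120 127 138 150 157 162 168]
[121 127 121  95  97  97  94  92  92  87  98 117 109 112] [197 195 189 186 186 179 174 165 156 145 115 112 113 117]
[167 140 199 255 255 241 120 126 128] [126 123 180 255 255 254 126 130 134]
-0.002896517904740853
-0.003783199498721683
-0.0002788175473638979
-0.0012392047676772835
-0.00043451994353120176 -0.0004110676170610055
-0.001487114591669359 -0.0014642573581908121
```

```bash
python3 - <<'E'
from edge import *
go_s([-.195,.145,.15]);go_s([-.195,.145,.046])
E
```

```text
t 25.02 tcp [0.5949 0.0039 0.2423] F [ 0.6  0.7 -0.4] w 0.009
shift cm [-19.95  -9.87   7.56] rot [-0.  -0.2  0. ]
t 25.02 tcp [0.5949 0.0039 0.2423] F [ 0.6  0.7 -0.4] w 0.009
shift cm [-19.99  -9.87  17.96] rot [-0.  -0.2  0. ]
```

Call:
apply_moves(
  series=[
    [[-5,-2.5,0,0,0,0,0.5],[-10,-5,0,0,0,0,0.5],[-15,-8,2,0,0,0,0.5],[-20,-9.9,4,0,0,0,0.5],[-20,-9.9,9,0,0,0,0.5],[-20,-9.9,14,0,0,0,0.5],[-20,-9.9,17.8,0,0,0,0.5],[-20,-9.9,17.8,0,0,0,0.5],[-20,-9.9,17.8,0,0,0,0.5]],
  ],
)

```text
time: 26.15
tcp_pos: [0.388, 0.0868, 0.0642]
ee_rot: [-0.0, 0.999, 0.04, 0.001]
contact_force: [-0.8, 0.2, -0.6]
gripper_width: 0.498
```

```bash
python3 - <<'E'
from edge import *
go_s([-.07,.145,.046]); c,im=snap('wrist','w23')
E
```

```text
t 26.15 tcp [0.388  0.0868 0.0642] F [-0.8  0.2 -0.6] w 0.498
shift cm [12.54  0.04  0.25] rot [-0.  -0.1  0. ]
```

View pics/w23.png

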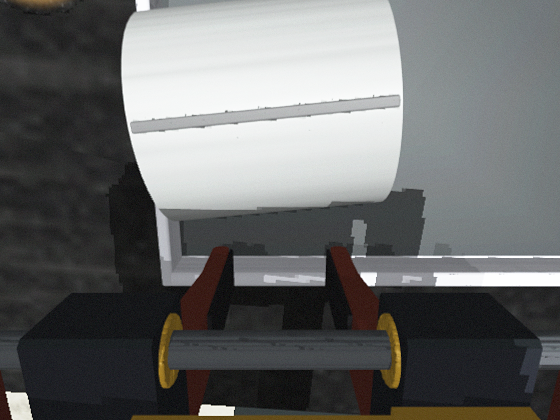

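Call:
apply_moves(
  series=[
    [[1,0,0,0,0,0,0.5],[1.8,0,0,0,0,0,0.5],[2.3,0,0,0,0,0,0.5],[2.8,0,0,0,0,0,0.5],[3.3,0,0,0,0,0,0.5],[3.8,0,0,0,0,0,0.5],[4.3,0,0,0,0,0,0.5],[4.8,0,0,0,0,0,0.5],[5.3,0,0,0,0,0,0.5],[5.8,0,0,0,0,0,0.5]],
  ],
)

```text
time: 27.45
tcp_pos: [0.4464, 0.0914, 0.0642]
ee_rot: [-0.0, 0.999, 0.04, 0.002]
contact_force: [-0.7, 0.2, 0.2]
gripper_width: 0.506
```

```bash
python3 - <<'E'
from edge import *
go_s([-.07,.145,.046]); c,im=snap('wrist','w24')
E
```

```text
t 27.45 tcp [0.4464 0.0914 0.0642] F [-0.7  0.2  0.2] w 0.506
shift cm [6.68 0.04 0.24] rot [-0.  -0.2  0. ]
```

View pics/w24.png

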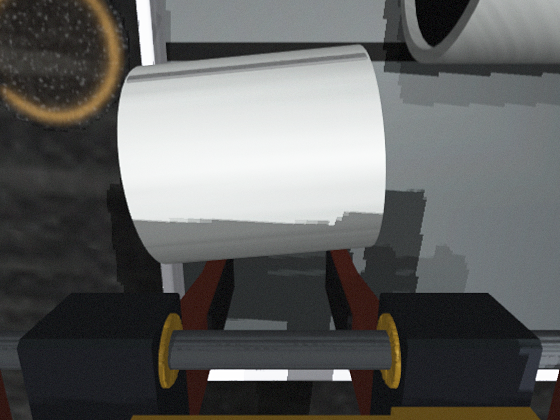

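Call:
apply_moves(
  series=[
    [[-1,0,-2,0,0,0,0.5],[-1,0,-7,0,0,-8,1],[0,0,-12,0,0,-18,1],[1,2,-17,0,0,-28,1],[2,4,-19,0,0,-38,1],[3,6,-19,0,0,-48,1],[4,8,-19,0,0,-58,1],[5,8,-19,0,0,-68,1],[6,8,-19,0,0,-78,1],[6,8,-19,0,0,-88,1]],
  ],
)

```text
time: 28.75
tcp_pos: [0.5123, 0.0162, 0.2543]
ee_rot: [0.001, 0.689, 0.725, 0.001]
contact_force: [0.3, 0.6, -0.1]
gripper_width: 1.0
```

```bash
python3 - <<'E'
from edge import *
go_s([-.07,.145,.15],90); c,im=snap('wrist','w25')
E
```

```text
t 28.75 tcp [0.5123 0.0162 0.2543] F [ 0.3  0.6 -0.1] w 1.0
shift cm [7.99 0.44 8.83] rot [ 0.2 -0.  -1.7]
```

View pics/w25.png

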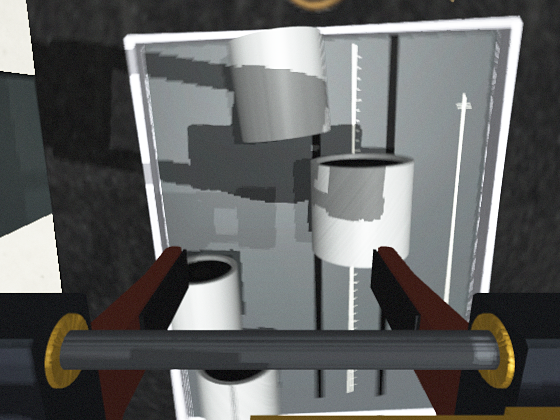

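```bash
python3 - <<'E'
from edge import *
c,im=load('w25')
print('a',vis_x(c,(313,200),(413,200),.046),vis_x(c,(312.5,180),(413.5,180),.046)); 
for v in (130,300,345-30,390): 
    g=cv2.cvtColor(im,cv2.COLOR_RGB2GRAY); i=np.where(g[v,340:362]>215)[0]+340; print(v,i,sf(onz(c,i.mean(),v,.016)))
print('c', [vis_x(c,p,q,.040) for p,q in [((232,60),(324,60)),((235,110),(329,110))]])
print([sf(onz(c,*p,.016+.08)) for p in [(234,42),(320,28),(243,140),(328,125)]])
E
```

```text
a (np.float64(0.0005255048216745856), np.float64(-0.000292340540248473)) (np.float64(0.00013577870033554262), np.float64(-0.0011258795255586207))
130 [] [nan nan nan]
300 [349 350 351 352] [ 1.53650797e-03 -7.88591333e-02  1.38777878e-17]
315 [349 350 351 352] [ 2.00080200e-03 -9.85674336e-02  1.38777878e-17]
390 [347 348] [ 7.45418748e-04 -2.04899250e-01  6.93889390e-17]
c [(np.float64(-0.07455583637774797), np.float64(-0.075343658900822)), (np.float64(-0.07454161760539282), np.float64(-0.0707520522591255))]
[array([-0.10799765,  0.18788998,  0.08      ]), array([-0.04294339,  0.19570162,  0.08      ]), array([-0.10527884,  0.11465221,  0.08      ]), array([-0.03645004,  0.12450314,  0.08      ])]<stdin>:5: RuntimeWarning: Mean of empty slice.
  ret = ret.dtype.type(ret / rcount)
```

```bash
python3 - <<'E'
from edge import *
go_s([-.0735,.153,.12],96.5);go_s([-.0735,.153,.045],96.5)
E
```

```text
t 28.8 tcp [0.5118 0.0163 0.2542] F [ 0.7 -0.2  0.6] w 1.0
shift cm [ 8.77  0.18 11.83] rot [ 0.2  0.  -7.8]
t 28.8 tcp [0.5118 0.0163 0.2542] F [ 0.7 -0.2  0.6] w 1.0
shift cm [ 8.77  0.15 19.33] rot [ 0.2  0.  -7.8]
```

Call:
apply_moves(
  series=[
    [[4,0,1,0,0,-4,1],[8.8,0.2,3,0,0,-7.8,1],[8.8,0.2,7,0,0,-7.8,1],[8.8,0.2,9.5,0,0,-7.8,1],[8.8,0.2,9.5,0,0,-7.8,1],[8.8,0.2,9.5,0,0,-7.8,1]],
  ],
)

```text
time: 29.55
tcp_pos: [0.5106, 0.1043, 0.1603]
ee_rot: [0.002, 0.641, 0.768, 0.002]
contact_force: [-1.1, 0.1, 0.2]
gripper_width: 1.003
```

```bash
python3 - <<'E'
from edge import *
go_s([-.0735,.153,.045],96.5);c,im=snap('wrist','w26')
E
```

```text
t 29.55 tcp [0.5106 0.1043 0.1603] F [-1.1  0.1  0.2] w 1.003
shift cm [ 0.   -0.21  9.93] rot [ 0.3  0.  -0.8]
```

View pics/w26.png

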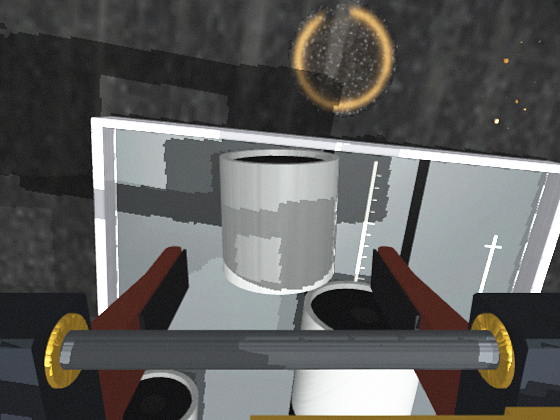

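Call:
apply_moves(
  series=[
    [[0,0,4,0.3,0,0,1],[0,0,8,0.3,0,0,1],[0,0,9.9,0.3,0,0,1],[0,0,9.9,0.3,0,0,1],[0,0,9.9,0.3,0,0,0.85],[0,0,9.9,0.3,0,0,0.85],[0,0,9.9,0.3,0,0,0.85]],
  ],
  grip_force=8,
)

```text
time: 30.48
tcp_pos: [0.5114, 0.1044, 0.0617]
ee_rot: [0.0, 0.64, 0.768, 0.0]
contact_force: [-0.8, -1.4, 6.5]
gripper_width: 0.908
```

```bash
python3 - <<'E'
from edge import *
go_s([-.0735,.148,.045],90);c,im=snap('wrist','w27')
E
```

```text
t 30.48 tcp [0.5114 0.1044 0.0617] F [-0.8 -1.4  6.5] w 0.908
shift cm [-0.49 -0.3   0.07] rot [0.  0.  5.8]
```

View pics/w27.png

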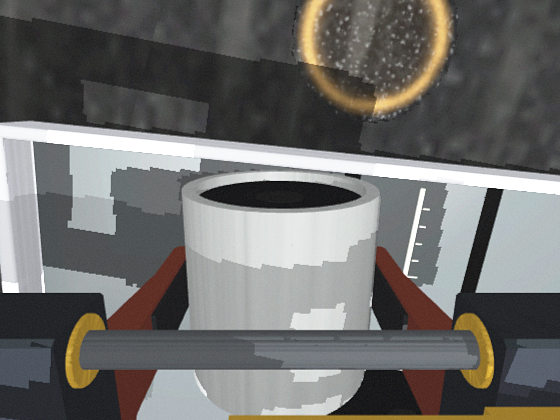

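Call:
apply_moves(
  series=[
    [[-0.2,0,0,0,0,2,0.85],[-0.5,0,0,0,0,4,0.85],[-0.5,0,0,0,0,5.8,0.85],[-0.5,0,0,0,0,5.8,0.85],[-0.5,0,0,0,0,5.8,0.85],[-0.5,0,0,0,0,5.8,0.965],[-0.5,0,0,0,0,5.8,0.965]],
  ],
)

```text
time: 31.4
tcp_pos: [0.5113, 0.0995, 0.0606]
ee_rot: [-0.0, 0.678, 0.735, -0.001]
contact_force: [-0.2, -0.1, -0.3]
gripper_width: 0.966
```

```bash
python3 - <<'E'
from edge import *
go_s([0,.148,.045],90)
E
```

```text
t 31.4 tcp [0.5113 0.0995 0.0606] F [-0.2 -0.1 -0.3] w 0.966
shift cm [-0.03  7.15 -0.05] rot [-0.1  0.   0. ]
```

Call:
apply_moves(
  series=[
    [[0,0.6,0,0,0,0,0.965],[0,1.5,0,0,0,0,0.965],[0,2.5,0,0,0,0,0.965],[0,3.5,0,0,0,0,0.965],[0,4.5,0,0,0,0,0.965],[0,5.5,0,0,0,0,0.965],[0,6.3,0,0,0,0,0.965],[0,6.8,0,0,0,0,0.965],[0,7.1,0,0,0,0,0.965],[0,7.15,0,0,0,0,0.965]],
  ],
)

```text
time: 32.65
tcp_pos: [0.5825, 0.1052, 0.0603]
ee_rot: [-0.0, 0.678, 0.735, -0.001]
contact_force: [0.8, 0.4, -0.0]
gripper_width: 0.967
```

```bash
python3 - <<'E'
from edge import *
go_s([0,.148,.045],90);c,im=snap('wrist','w28')
E
```

```text
t 32.65 tcp [0.5825 0.1052 0.0603] F [ 0.8  0.4 -0. ] w 0.967
shift cm [-0.03  0.01 -0.07] rot [-0.1  0.   0. ]
```

View pics/w28.png

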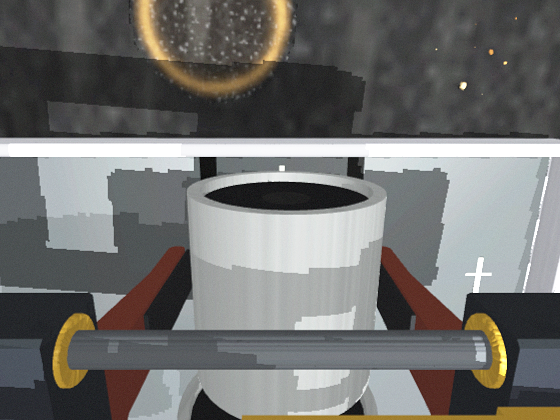

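Call:
apply_moves(
  series=[
    [[0,0,0,0,0,0,0.88],[0,0,0,0,0,0,0.88],[0,0,0,0,0,0,0.88],[0,0,0,0,0,0,0.95],[0,0,0,0,0,0,1],[0,0,0,0,0,0,1],[0,0,-4,0,0,0,1],[0,0,-9,0,0,0,1],[0,0,-13,0,0,0,1],[0,0,-15,0,0,0,1]],
  ],
  grip_force=5,
)

```text
time: 33.95
tcp_pos: [0.5837, 0.1054, 0.213]
ee_rot: [0.001, 0.678, 0.735, 0.0]
contact_force: [0.2, 1.0, -0.3]
gripper_width: 0.997
```

```bash
python3 - <<'E'
from edge import *
go_s([0,.148,.045],90);c,im=snap('wrist','w29')
E
```

```text
t 33.95 tcp [0.5837 0.1054 0.213 ] F [ 0.2  1.  -0.3] w 0.997
shift cm [-0.04 -0.14 15.2 ] rot [0.1 0.  0. ]
```

View pics/w29.png

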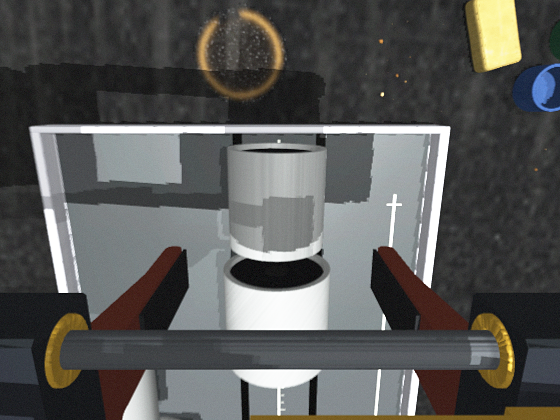

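```bash
python3 - <<'E'
from edge import *
go_s([-.1195,-.06,.15],90)
E
```

```text
t 34.0 tcp [0.5847 0.1054 0.2148] F [0.1 0.5 1.4] w 0.998
shift cm [-20.84 -12.19   4.84] rot [0.2 0.  0. ]
```

Call:
apply_moves(
  series=[
    [[-5,-3,0,0,0,0,1],[-10,-6,0,0,0,0,1],[-15,-9,1,0,0,0,1],[-20,-12,2,0,0,0,1],[-20.8,-12.2,4.8,0,0,0,1],[-20.8,-12.2,4.8,0,0,0,1],[-20.8,-12.2,4.8,0,0,0,1]],
  ],
)

```text
time: 34.88
tcp_pos: [0.4778, -0.1113, 0.1628]
ee_rot: [-0.001, 0.678, 0.735, -0.001]
contact_force: [0.6, -0.4, -0.2]
gripper_width: 1.001
```

```bash
python3 - <<'E'
from edge import *
go_s([-.1195,-.06,.043],90);c,im=snap('wrist','w30')
E
```

```text
t 34.88 tcp [ 0.4778 -0.1113  0.1628] F [ 0.6 -0.4 -0.2] w 1.001
shift cm [-0.08  0.22 10.38] rot [-0.1  0.   0. ]
```

View pics/w30.png

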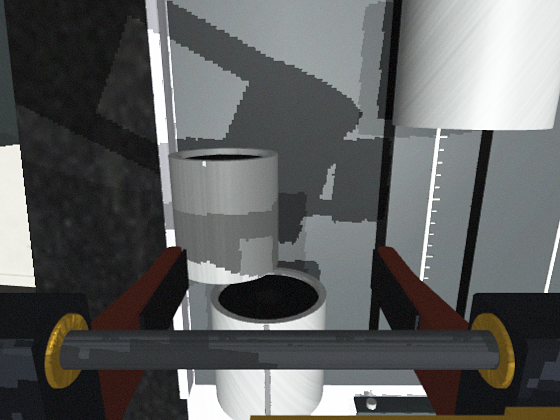

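```bash
python3 - <<'E'
from edge import *
c,im=load('w30')
print(vis_x(c,(172,190),(278,190),.037),vis_x(c,(175,240),(277,240),.037), [sf(onz(c,225,v,.016+.074))[1] for v in (153,278)])
print('b',vis_x(c,(213,340),(324,325),.043),vis_x(c,(213,320),(324,320),.043))
E
```

```text
(np.float64(-0.15980358215301896), np.float64(-0.16041178238585185)) (np.float64(-0.16052840434596446), np.float64(-0.1611579041770744)) [np.float64(-0.010568993874973318), np.float64(-0.09123559341889408)]
b (np.float64(-0.13015083012082804), np.float64(-0.13143201235866092)) (np.float64(-0.12932442154778837), np.float64(-0.13157592596234555))
```

Call:
apply_moves(
  series=[
    [[0.8,-2,0,0,0,0,1],[0.8,-3.8,0,0,0,0,1],[0.8,-3.8,0,0,0,0,1],[0.8,-3.8,4,0,0,0,1],[0.8,-3.8,8,0,0,0,1],[0.8,-3.8,10.2,0,0,0,1],[0.8,-3.8,10.2,0,0,0,1],[0.8,-3.8,10.2,0,0,0,0.9],[0.8,-3.8,10.2,0,0,0,0.9]],
  ],
)

```text
time: 36.05
tcp_pos: [0.44, -0.1073, 0.0618]
ee_rot: [0.001, 0.678, 0.735, -0.0]
contact_force: [0.7, -0.5, 0.3]
gripper_width: 0.905
```

```bash
python3 - <<'E'
from edge import *
go_s([0,-.053,.043],90);c,im=snap('wrist','w31')
E
```

```text
t 36.05 tcp [ 0.44   -0.1073  0.0618] F [ 0.7 -0.5  0.3] w 0.905
shift cm [-0.08 15.89  0.28] rot [0.  0.1 0. ]
```

View pics/w31.png

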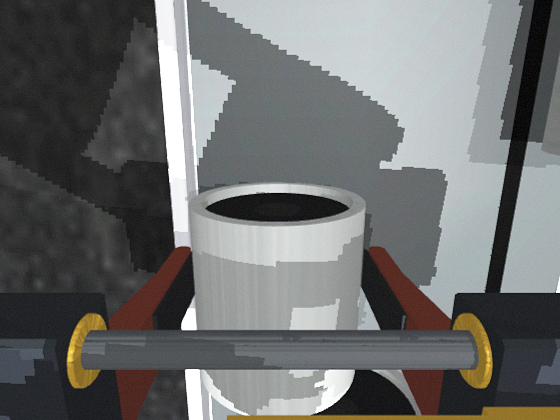

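Call:
apply_moves(
  series=[
    [[-0.1,0.5,0.1,0,0,0,0.87],[-0.1,1.5,0.1,0,0,0,0.87],[-0.1,2.6,0.1,0,0,0,0.87],[-0.1,3.8,0.1,0,0,0,0.87],[-0.1,5,0.1,0,0,0,0.87],[-0.1,6.2,0.1,0,0,0,0.87],[-0.1,7.4,0.1,0,0,0,0.87],[-0.1,8.4,0.1,0,0,0,0.87],[-0.1,9.2,0.1,0,0,0,0.87],[-0.1,9.6,0.1,0,0,0,0.87]],
  ],
)

```text
time: 37.35
tcp_pos: [0.5352, -0.1003, 0.0595]
ee_rot: [-0.0, 0.678, 0.735, -0.001]
contact_force: [0.9, 0.4, -0.4]
gripper_width: 0.87
```

```bash
python3 - <<'E'
from edge import *
go_s([0,-.053,.043],90);c,im=snap('wrist','w32')
E
```

```text
t 37.35 tcp [ 0.5352 -0.1003  0.0595] F [ 0.9  0.4 -0.4] w 0.87
shift cm [-0.03  6.35  0.04] rot [-0.1  0.   0. ]
```

View pics/w32.png

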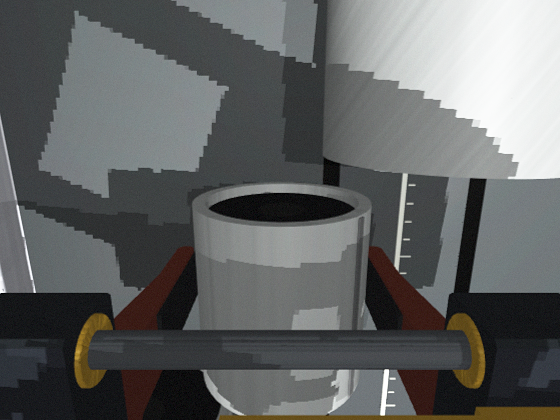

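Call:
apply_moves(
  series=[
    [[0,0.8,0,0,0,0,0.87],[0,1.8,0,0,0,0,0.87],[0,2.8,0,0,0,0,0.87],[0,3.8,0,0,0,0,0.87],[0,4.8,0,0,0,0,0.87],[0,5.6,0,0,0,0,0.87],[0,6.1,0,0,0,0,0.87],[0,6.3,0,0,0,0,0.87],[0,6.35,0,0,0,0,0.87],[0,6.35,0,0,0,0,0.87]],
  ],
)

```text
time: 38.65
tcp_pos: [0.5977, -0.0952, 0.0594]
ee_rot: [-0.001, 0.678, 0.735, -0.001]
contact_force: [-0.5, 0.1, -0.2]
gripper_width: 0.871
```

Call:
apply_moves(
  series=[
    [[0,0,0,0,0,0,0.8],[0,0,0,0,0,0,0.8],[0,0,0,0,0,0,0.8],[0,0,0,0,0,0,0.87],[0,0,0,0,0,0,0.95],[0,0,0,0,0,0,1],[0,0,-4,0,0,0,1],[0,0,-8,0,0,0,1],[0,0,-11,0,0,0,1],[0,0,-12,0,0,0,1]],
  ],
)

```text
time: 39.9
tcp_pos: [0.5992, -0.0955, 0.1814]
ee_rot: [0.001, 0.678, 0.735, -0.0]
contact_force: [-0.3, 0.6, 0.6]
gripper_width: 1.001
```

```bash
python3 - <<'E'
from edge import *
go_s([-.1305,-.156,.12],90);c,im=snap('wrist','w33')
E
```

```text
t 39.9 tcp [ 0.5992 -0.0955  0.1814] F [-0.3  0.6  0.6] w 1.001
shift cm [-10.29 -13.13   4.54] rot [0.1 0.1 0. ]
```

View pics/w33.png

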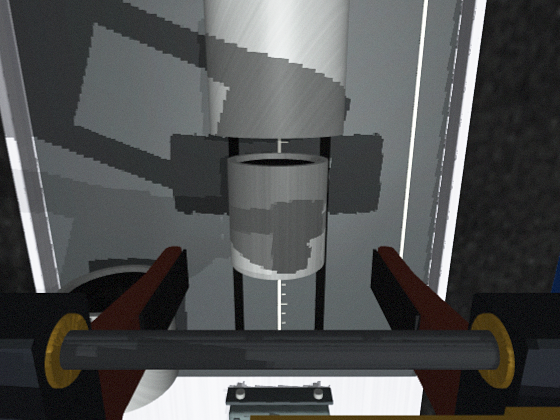

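Call:
apply_moves(
  series=[
    [[-3,-4,0,0,0,0,1],[-6,-8,0,0,0,0,1],[-9,-12,0,0,0,0,1],[-10.3,-13.2,1,0,0,0,1],[-10.3,-13.2,3,0,0,0,1],[-10.3,-13.2,3,0,0,0,1],[-10.3,-13.2,3,0,0,0,1]],
  ],
)

```text
time: 40.83
tcp_pos: [0.4751, -0.208, 0.1493]
ee_rot: [-0.001, 0.678, 0.735, -0.001]
contact_force: [-0.2, -0.9, -0.1]
gripper_width: 1.003
```

```bash
python3 - <<'E'
from edge import *
go_s([-.1305,-.156,.08],90);c,im=snap('wrist','w34')
E
```

```text
t 40.83 tcp [ 0.4751 -0.208   0.1493] F [-0.2 -0.9 -0.1] w 1.003
shift cm [-0.07  0.15  5.33] rot [-0.1 -0.   0. ]
```

View pics/w34.png

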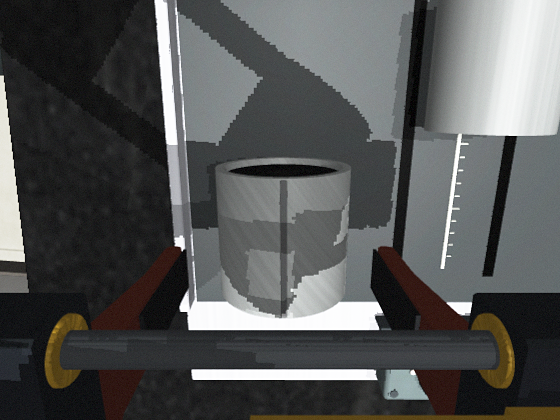

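Call:
apply_moves(
  series=[
    [[-0.1,0.15,3,0,0,0,1],[-0.1,0.15,5.3,0,0,0,1],[-0.1,0.15,5.3,0,0,0,1],[-0.1,0.15,5.3,0,0,0,0.885],[-0.1,0.15,5.3,0,0,0,0.885],[-0.1,0.15,5.3,0,0,0,0.885],[-0.1,0.15,5.3,0,0,0,1],[-0.1,0.15,5.3,0,0,0,1],[-0.1,0.15,6,0,0,0,1],[-0.1,0.15,6.5,0,0,0,1]],
  ],
)

```text
time: 42.12
tcp_pos: [0.4759, -0.2091, 0.0841]
ee_rot: [-0.001, 0.678, 0.735, -0.001]
contact_force: [0.5, -0.6, -0.4]
gripper_width: 0.998
```

```bash
python3 - <<'E'
from edge import *
go_s([0,-.156,.068],90);c,im=snap('wrist','w35')
E
```

```text
t 42.12 tcp [ 0.4759 -0.2091  0.0841] F [ 0.5 -0.6 -0.4] w 0.998
shift cm [ 0.05 13.12 -0.02] rot [-0.1  0.   0. ]
```

View pics/w35.png

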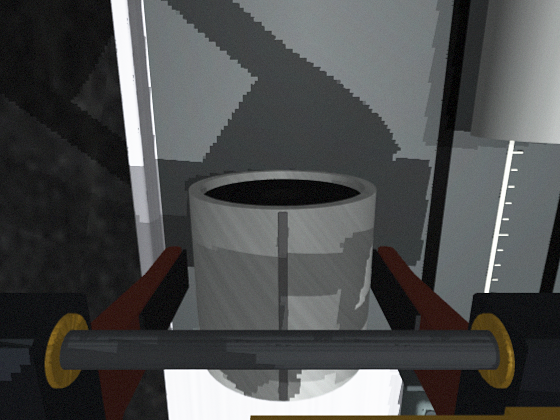

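Call:
apply_moves(
  series=[
    [[0,0.5,0,0,0,0,0.985],[0,1.3,0,0,0,0,0.985],[0,2.2,0,0,0,0,0.985],[0,3.2,0,0,0,0,0.985],[0,4.2,0,0,0,0,0.985],[0,5.2,0,0,0,0,0.985],[0,6.2,0,0,0,0,0.985],[0,7,0,0,0,0,0.985],[0,7.6,0,0,0,0,0.985],[0,8,0,0,0,0,0.985]],
  ],
)

```text
time: 43.42
tcp_pos: [0.5563, -0.2029, 0.0845]
ee_rot: [-0.0, 0.678, 0.735, -0.001]
contact_force: [-0.1, 1.3, 0.3]
gripper_width: 0.985
```

```bash
python3 - <<'E'
from edge import *
go_s([0,-.156,.068],90);c,im=snap('wrist','w36')
E
```

```text
t 43.42 tcp [ 0.5563 -0.2029  0.0845] F [-0.1  1.3  0.3] w 0.985
shift cm [0.06 5.06 0.04] rot [-0.1  0.   0. ]
```

View pics/w36.png

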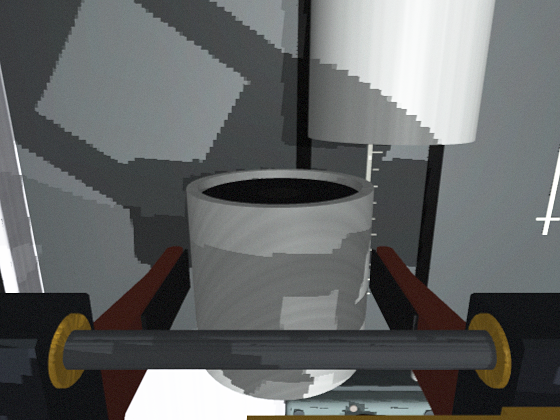

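Working well; finish tube b.

Call:
apply_moves(
  series=[
    [[0,0.5,0,0,0,0,0.985],[0,1.3,0,0,0,0,0.985],[0,2.2,0,0,0,0,0.985],[0,3.1,0,0,0,0,0.985],[0,3.9,0,0,0,0,0.985],[0,4.5,0,0,0,0,0.985],[0,4.9,0,0,0,0,0.985],[0,5.05,0,0,0,0,0.985],[0,5.05,0,0,0,0,0.985],[0,5.05,0,0,0,0,0.985]],
  ],
)

```text
time: 44.72
tcp_pos: [0.6061, -0.1989, 0.0844]
ee_rot: [-0.001, 0.679, 0.735, -0.001]
contact_force: [-0.2, -0.1, 1.4]
gripper_width: 0.985
```

Call:
apply_moves(
  series=[
    [[0,0,0,0,0,0,0.965],[0,0,0,0,0,0,0.96],[0,0,0,0,0,0,0.96],[0,0,0,0,0,0,0.975],[0,0,0,0,0,0,0.985],[0,0,0,0,0,0,1],[0,0,-3,0,0,0,1],[0,0,-7,0,0,0,1],[0,0,-10,0,0,0,1],[0,0,-10,0,0,0,1]],
  ],
)

```text
time: 45.98
tcp_pos: [0.6082, -0.1996, 0.1871]
ee_rot: [0.002, 0.678, 0.735, 0.0]
contact_force: [0.4, -1.0, -0.2]
gripper_width: 1.007
```

```bash
python3 - <<'E'
from edge import *
go_s([0,-.156,.068],90);c,im=snap('wrist','w37')
E
```

```text
t 45.98 tcp [ 0.6082 -0.1996  0.1871] F [ 0.4 -1.  -0.2] w 1.007
shift cm [ 0.18 -0.17 10.31] rot [0.2 0.2 0. ]
```

View pics/w37.png

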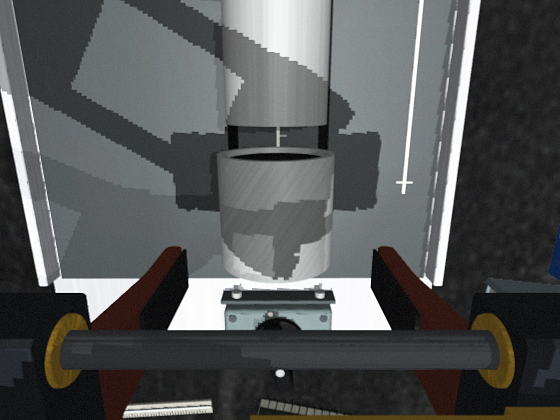

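```bash
python3 - <<'E'
from edge import *
go_s([0,-.05,.42],90)
E
```

```text
t 46.02 tcp [ 0.607  -0.1991  0.1852] F [ 0.1 -0.1  0.8] w 0.998
shift cm [ 1.065e+01 -2.000e-02 -2.509e+01] rot [0.  0.1 0. ]
```

Call:
apply_moves(
  series=[
    [[2,0,-5,0,0,0,1],[4,0,-10,0,0,0,1],[7,0,-15,0,0,0,1],[9,0,-20,0,0,0,1],[10.6,0,-25,0,0,0,1],[10.6,0,-25,0,0,0,1],[10.6,0,-25,0,0,0,1]],
  ],
)

```text
time: 46.9
tcp_pos: [0.5979, -0.093, 0.4321]
ee_rot: [-0.002, 0.678, 0.735, -0.002]
contact_force: [-0.6, -0.1, -0.9]
gripper_width: 1.0
```

```bash
python3 - <<'E'
from edge import *
c,im=snap('wrist','w38'); print(st()[0]['time']); a=cv2.cvtColor(im[0:300,150:450],cv2.COLOR_RGB2BGR); cv2.imwrite('pics/w38z.png',cv2.resize(a,None,fx=2,fy=2,interpolation=2))
E
```

```text
46.95
```

View pics/w38z.png

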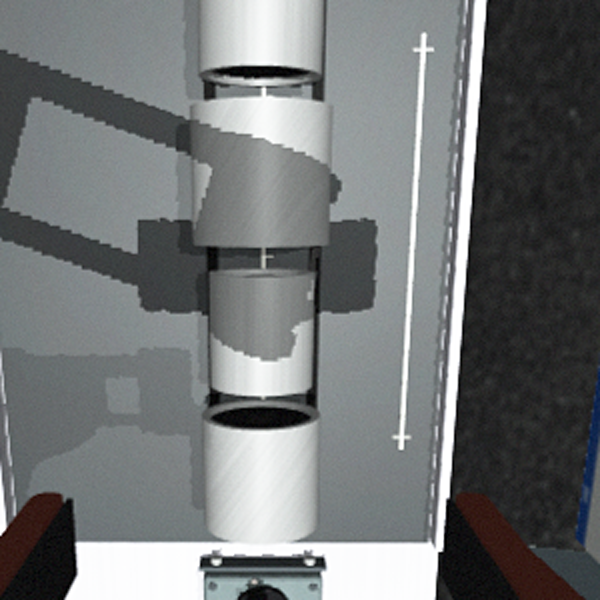

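```bash
cat > chk.py <<'E'
from edge import *
def hedge(g,v,u,win):
    r=g[v-3:v+4,int(u-win):int(u+win)].mean(0); d=abs(np.diff(r)); i=np.argmax(d); return int(u-win)+i+.5
def check(f,win=6):
    c,im=load(f); g=cv2.GaussianBlur(cv2.cvtColor(im,cv2.COLOR_RGB2GRAY).astype(np.float32),(0,0),.7)
    for n,r,y in [('c',.040,.148),('a',.046,.046),('d',.037,-.053),('b',.043,-.156)]:
        for yy in (y-.02,y+.02):
            try:
                v=int(proj(c,wf([0,yy,2*r]))[1]); 
                ul=brentq(lambda u: tan_x(c,(u,v),r,True),100,450); ur=brentq(lambda u: tan_x(c,(u,v),r,False),100,450)
                el,er=hedge(g,v,ul,win),hedge(g,v,ur,win); print(n,v,round(el,1),round(er,1),round(tan_x(c,(el,v),r,True)*1000,1),round(tan_x(c,(er,v),r,False)*1000,1))
            except Exception as e: print(n,e)
    for y in (-.003,-.102,.095):
        u,v=proj(c,wf([0,y,0])); row=g[int(v),int(u)-8:int(u)+9]; w=np.clip(row-np.median(row)-20,0,None); uu=(w*np.arange(int(u)-8,int(u)+9)).sum()/w.sum(); print('line',y,(sf(onz(c,uu,v,.016))[0]*1000).round(1))
E
python3 -c "
from chk import *
check('w38')"
```

```text
c 14 250.5 312.5 0.5 -0.7
c -23 244.5 316.5 -6.1 3.2
a 104 250.5 314.5 4.7 -1.8
a 69 245.5 313.5 -0.9 -4.2
d 181 255.5 305.5 -0.1 -2.1
d 151 254.5 306.5 -0.8 -1.5
b 256 253.5 307.5 1.4 -3.2
b 228 252.5 307.5 0.7 -4.2
line -0.003 -0.1
line -0.102 nan
line 0.095 nanchk.py:14: RuntimeWarning: invalid value encountered in scalar divide
  u,v=proj(c,wf([0,y,0])); row=g[int(v),int(u)-8:int(u)+9]; w=np.clip(row-np.median(row)-20,0,None); uu=(w*np.arange(int(u)-8,int(u)+9)).sum()/w.sum(); print('line',y,(sf(onz(c,uu,v,.016))[0]*1000).round(1))
```

```bash
python3 - <<'E'
from edge import *
go_s([-.005,.046,.115],90)
E
```

```text
t 46.95 tcp [ 0.5977 -0.0932  0.4316] F [0.2 0.1 0.6] w 1.005
shift cm [ 9.63 -0.26 30.07] rot [-0.3 -0.1 -0. ]
```

Call:
apply_moves(
  series=[
    [[4,-0.3,5,0,0,0,0],[8,-0.3,11,0,0,0,0],[9.6,-0.3,17,0,0,0,0],[9.6,-0.3,23,0,0,0,0],[9.6,-0.3,28,0,0,0,0],[9.6,-0.3,29.5,0,0,0,0],[9.6,-0.3,29.5,0,0,0,0],[9.6,-0.3,29.5,0,0,0,0]],
  ],
)

```text
time: 47.95
tcp_pos: [0.589, 0.0018, 0.1413]
ee_rot: [0.001, 0.679, 0.734, 0.0]
contact_force: [0.1, 0.4, -0.5]
gripper_width: 0.127
```

```bash
python3 - <<'E'
from edge import *
go_s([-.005,.046,.109],90);c,im=snap('wrist','w39')
E
```

```text
t 47.95 tcp [0.589  0.0018 0.1413] F [ 0.1  0.4 -0.5] w 0.127
shift cm [ 0.12 -0.33  1.63] rot [ 0.1  0.1 -0. ]
```

View pics/w39.png

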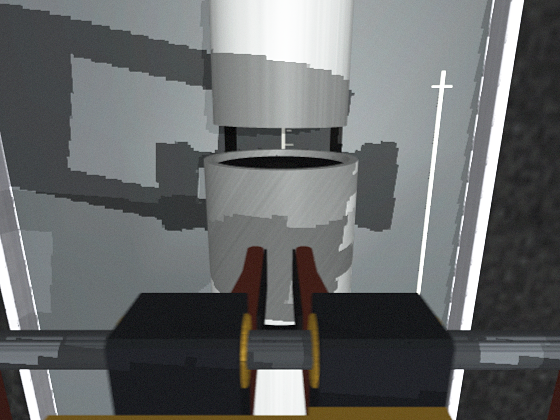

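```bash
python3 - <<'E'
from chk import *
c,im=load('w39'); g=cv2.cvtColor(im,cv2.COLOR_RGB2GRAY)
for v in (185,200): print(g[v,200:212],g[v,350:362])
print(vis_x(c,(206,185),(356.5,185),.046)); 
i=np.where(g[138,270:300]>200)[0]+270; print(i,sf(onz(c,i.mean(),138,.016)))
print('c',vis_x(c,(211,60),(350.5,60),.040))
E
```

```text
[138 140 138 142 134 103 100 105 109 109 106 110] [137 132 132 138 131 127 113  85  73  82  79  77]
[ 56  52  53  52  50  60  87 106 103 104 109 114] [203 194 190 183 178 151  88  74  81  76  79  78]
(np.float64(-0.0008935479486406744), np.float64(-0.0015090231628760095))
[282 283 284] [3.95058491e-04 9.75956021e-02 1.38777878e-17]
c (np.float64(-0.0014892562307433008), np.float64(-0.0015618031062750587))
```

```bash
python3 - <<'E'
from edge import *
go_s([0,-.2835,.14],105)
E
```

```text
t 48.0 tcp [0.5892 0.0019 0.1416] F [-0.4 -0.2  0.9] w 0.085
shift cm [-32.83   0.17  -1.4 ] rot [  0.1   0.1 -15. ]
```

Go up and over to the knob.

Call:
apply_moves(
  series=[
    [[0,0,-3,0,0,0,0.3],[-4,0,-6,0,0,-3,0.7],[-9,0,-7,0,0,-6,0.7],[-14,0,-7,0,0,-9,0.7],[-19,0,-7,0,0,-12,0.7],[-24,0.1,-7,0,0,-15,0.7],[-29,0.1,-7,0,0,-15,0.7],[-32.8,0.2,-5,0,0,-15,0.7],[-32.8,0.2,-1.4,0,0,-15,0.7],[-32.8,0.2,-1.4,0,0,-15,0.7]],
  ],
)

```text
time: 49.25
tcp_pos: [0.614, -0.3244, 0.1525]
ee_rot: [-0.002, 0.577, 0.817, -0.001]
contact_force: [-0.6, -0.1, 0.4]
gripper_width: 0.702
```

```bash
python3 - <<'E'
from edge import *
go_s([0,-.2835,.061],105);c,im=snap('wrist','w40')
E
```

```text
t 49.25 tcp [ 0.614  -0.3244  0.1525] F [-0.6 -0.1  0.4] w 0.702
shift cm [-0.2   0.26  7.55] rot [-0.2 -0.2 -0. ]
```

View pics/w40.png

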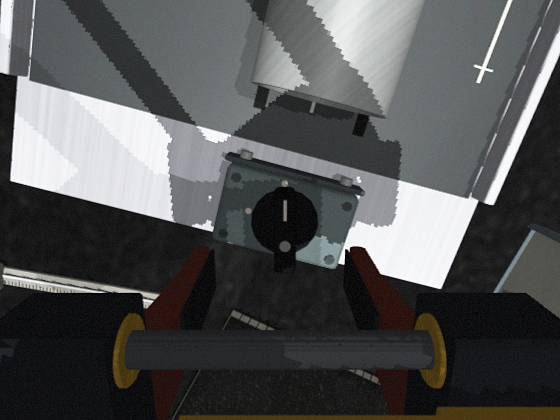

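Call:
apply_moves(
  series=[
    [[-0.2,0.25,4,0,0,0,0.7],[-0.2,0.25,7.3,0,0,0,0.7],[-0.2,0.25,7.3,0,0,0,0.7],[-0.2,0.25,7.3,0,0,0,0.7],[-0.2,0.25,7.3,0,0,0,0.1],[-0.2,0.25,7.3,0,0,0,0.1],[-0.2,0.25,7.3,0,0,0,0.1],[-0.2,0.25,7.3,0,0,0,0.1],[-0.2,0.25,7.3,0,0,0,0.1]],
  ],
  grip_force=20,
)

```text
time: 50.42
tcp_pos: [0.6182, -0.3256, 0.0804]
ee_rot: [-0.001, 0.577, 0.817, -0.001]
contact_force: [-2.0, -1.1, 2.1]
gripper_width: 0.171
```

```bash
python3 - <<'E'
from edge import *
go_s([0,-.2835,.061],180)
E
```

```text
t 50.42 tcp [ 0.6182 -0.3256  0.0804] F [-2.  -1.1  2.1] w 0.171
shift cm [ 0.08 -0.12  0.34] rot [ -0.1  -0.1 -75. ]
```

Call:
apply_moves(
  series=[
    [[0,0,0.1,0,0,-9,0.1],[0,0,0.1,0,0,-18,0.1],[0,0,0.1,0,0,-27,0.1],[0,0,0.1,0,0,-36,0.1],[0,0,0.1,0,0,-45,0.1],[0,0,0.1,0,0,-54,0.1],[0,0,0.1,0,0,-63,0.1],[0,0,0.1,0,0,-71,0.1],[0,0,0.1,0,0,-76,0.1],[0,0,0.1,0,0,-76,0.1]],
  ],
)

```text
time: 51.68
tcp_pos: [0.6173, -0.3263, 0.0804]
ee_rot: [-0.002, -0.049, 0.999, -0.001]
contact_force: [-3.4, -1.1, 6.1]
gripper_width: 0.159
```

Call:
apply_moves(
  series=[
    [[0,0,0,0,0,0,0.1],[0,0,0,0,0,0,0.6],[0,0,0,0,0,0,0.6],[0,0,0,0,0,0,0.6],[0,0,-4,0,0,0,0.6],[0,0,-10,0,0,0,0.6],[0,0,-16,0,0,10,0.6],[0,0,-22,0,0,20,0.6],[0,0,-28,0,0,30,0.6],[0,0,-32,0,0,40,0.6]],
  ],
)

```text
time: 52.92
tcp_pos: [0.6193, -0.3256, 0.4031]
ee_rot: [0.001, 0.299, 0.954, -0.001]
contact_force: [1.2, -0.1, 0.5]
gripper_width: 0.597
```

```bash
python3 - <<'E'
from edge import *
go_s([0,-.05,.42],90)
E
```

```text
t 52.92 tcp [ 0.6193 -0.3256  0.4031] F [ 1.2 -0.1  0.5] w 0.597
shift cm [15.01 17.94 -3.35] rot [ 0.   0.2 50.7]
```

Call:
apply_moves(
  series=[
    [[3.5,4,-1,0,0,10,0.6],[7,8,-2,0,0,20,0.6],[11,13,-3,0,0,30,0.6],[15,18,-3.3,0,0,40,0.6],[15,18,-3.3,0,0,50.5,0.6],[15,18,-3.3,0,0,50.5,0.6],[15,18,-3.3,0,0,50.5,0.6]],
  ],
)

```text
time: 53.8
tcp_pos: [0.597, -0.0927, 0.4321]
ee_rot: [-0.001, 0.674, 0.739, -0.001]
contact_force: [-0.2, 0.7, -0.1]
gripper_width: 0.597
```

```bash
python3 - <<'E'
from chk import *
c,im=snap('wrist','w41'); a=cv2.cvtColor(im[0:330,120:480],cv2.COLOR_RGB2BGR); cv2.imwrite('pics/w41z.png',cv2.resize(a,None,fx=1.8,fy=1.8,interpolation=2)); check('w41')
E
```

```text
c 14 251.5 314.5 -0.3 -0.3
c -23 255.5 318.5 5.0 3.1
a 104 246.5 315.5 -1.5 -1.3
a 69 246.5 314.5 -0.9 -4.3
d 181 254.5 305.5 -1.1 -1.7
d 151 254.5 309.5 -0.8 2.6
b 256 252.5 306.5 1.6 -3.0
b 228 251.5 306.5 0.5 -4.4
line -0.003 0.1
line -0.102 nan
line 0.095 nanchk.py:14: RuntimeWarning: invalid value encountered in scalar divide
  u,v=proj(c,wf([0,y,0])); row=g[int(v),int(u)-8:int(u)+9]; w=np.clip(row-np.median(row)-20,0,None); uu=(w*np.arange(int(u)-8,int(u)+9)).sum()/w.sum(); print('line',y,(sf(onz(c,uu,v,.016))[0]*1000).round(1))
```

View pics/w41z.png

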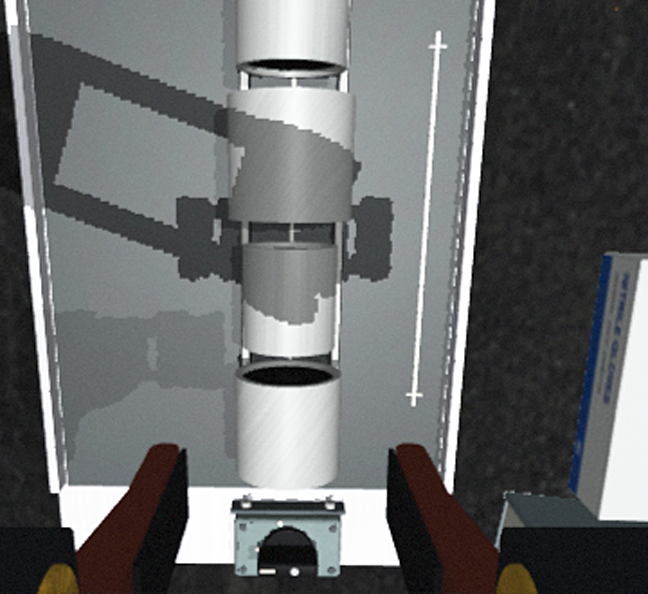

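```bash
python3 - <<'E'
from chk import *
c,im=load('w41'); print(sf(onz(c,362.8,25,.016)),sf(onz(c,350,221,.016)))
go([.42,.30,.43],down(0))
E
```

```text
[1.10419992e-01 1.33537291e-01 1.38777878e-17] [ 1.11027818e-01 -1.50563448e-01  1.38777878e-17]
t 53.85 tcp [ 0.597  -0.0929  0.432 ] F [0.7 0.8 0.1] w 0.601
shift cm [ 40.73 -14.1    0.22] rot [-0.1  0.1 95.2]
```

Call:
apply_moves(
  series=[
    [[4,-1.4,0,0,0,9.5,1],[8,-2.8,0,0,0,19,1],[12,-4.2,0,0,0,28.5,1],[16,-5.6,0,0,0,38,1],[20,-7,0,0,0,48,1],[24,-8.5,0,0,0,58,1],[28,-10,0,0,0,67,1],[32,-11.3,0,0,0,76,1],[36,-12.7,0,0,0,86,1],[40.7,-14.1,0,0,0,95,1]],
  ],
)

```text
time: 55.1
tcp_pos: [0.4209, 0.3012, 0.4324]
ee_rot: [0.0, 1.0, -0.002, -0.001]
contact_force: [0.9, 0.2, 0.1]
gripper_width: 1.002
```

Call:
apply_moves(
  series=[
    [[0,0,0,0,0,0,1],[0,0,0,0,0,0,1]],
  ],
)

```text
time: 55.35
tcp_pos: [0.4213, 0.3001, 0.4323]
ee_rot: [0.001, 1.0, 0.002, -0.001]
contact_force: [-0.2, 0.5, 0.3]
gripper_width: 0.999
```

```bash
python3 - <<'E'
from chk import *
print(st()[0]['tcp_pos'],st()[0]['joint_pos'].round(2)); snap('wrist','w42')
E
```

```text
[0.42126497 0.30011489 0.43227309] [ 0.49  0.12  1.37 -0.    1.65  2.05]
```

View pics/w42.png

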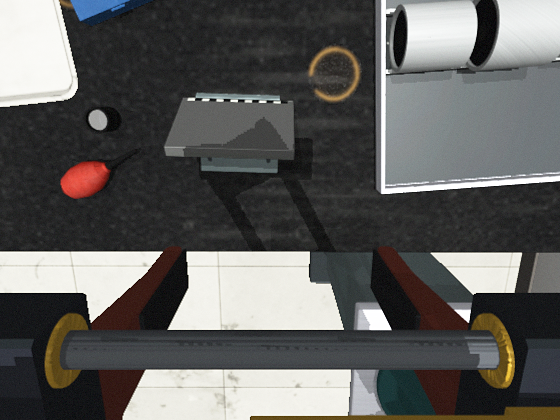

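```bash
python3 - <<'E'
from chk import *
c,im=load('w42'); a=cv2.cvtColor(im[80:190,150:310],cv2.COLOR_RGB2BGR); cv2.imwrite('pics/w42z.png',cv2.resize(a,None,fx=4,fy=4,interpolation=2))
E
```

Call:
apply_moves(
  series=[
    [[1,-5,4,0,0,0,1],[2,-10,8,0,0,0,1],[2,-12,10,0,0,0,1],[2,-12,10,0,0,0,1],[2,-12,10,0,0,0,1]],
  ],
)

```text
time: 56.02
tcp_pos: [0.4414, 0.4196, 0.3332]
ee_rot: [0.0, 1.0, 0.0, -0.0]
contact_force: [0.6, -0.1, 0.9]
gripper_width: 1.002
```

```bash
python3 - <<'E'
from chk import *
c,im=snap('wrist','w43')
E
```

```text
(no output)
```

View pics/w42z.png

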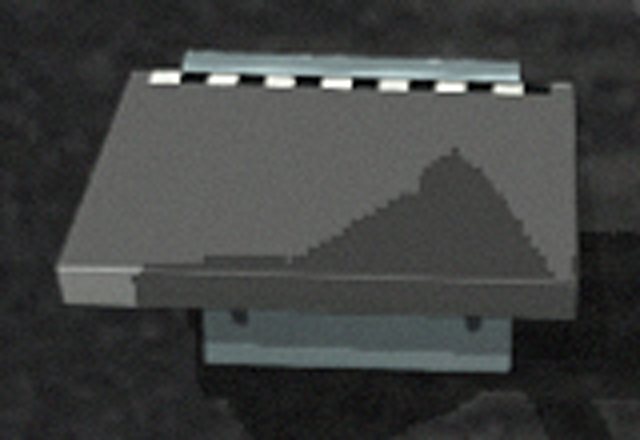

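View pics/w43.png

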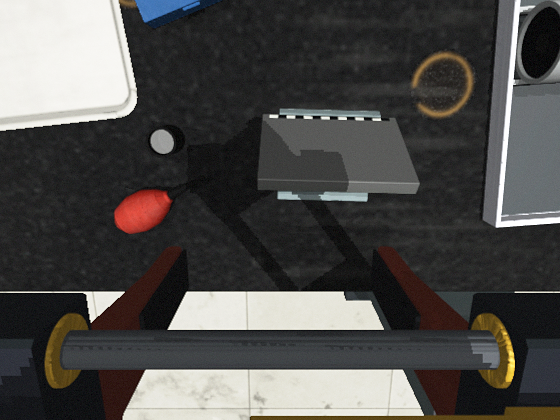

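```bash
python3 - <<'E'
from chk import *
c,im=load('w43'); a=cv2.cvtColor(im[100:210,245:435],cv2.COLOR_RGB2BGR); a=cv2.convertScaleAbs(a,alpha=1.8); cv2.imwrite('pics/w43z.png',cv2.resize(a,None,fx=4,fy=4,interpolation=2))
E
```

```text
(no output)
```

View pics/w43z.png

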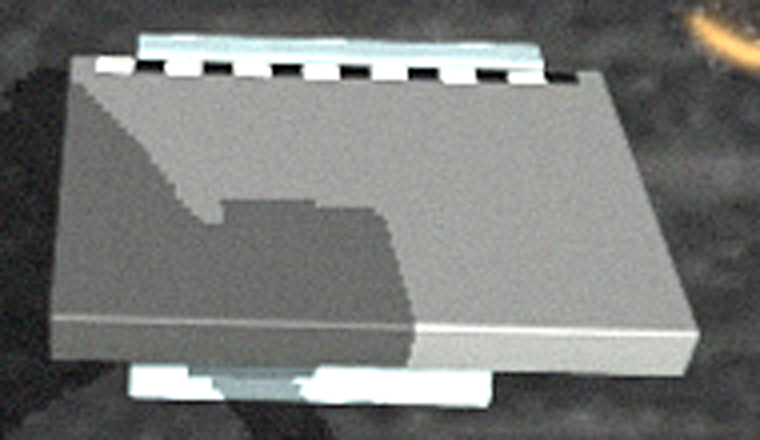

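```bash
python3 - <<'E'
from chk import *
a,_=load('w42');b,_=load('w43')
k=lambda x,y:(150+x/4,80+y/4); q=lambda x,y:(245+x/4,100+y/4)
P={}
for n,i,j in [('UL',(57,268),(51,316)),('UR',(577,280),(700,331)),('LL',(63,302),(52,358)),('LR',(577,317),(687,374)),('FL',(133,74),(72,58)),('FR',(573,84),(600,74))]:
    P[n],e=tri([(a,*k(*i)),(b,*q(*j))]); print(n,P[n].round(4),e)
mid=(P['UL']+P['UR']+P['LL']+P['LR'])/4; e=(P['UR']-P['UL']+P['LR']-P['LL'])/2
print('mid',mid.round(4),'len',np.linalg.norm(e),'yaw of edge',np.degrees(np.arctan2(-e[0],-e[1]*-1 if False else e[1]))); print(e)
n=(P['UL']-P['LL']+P['UR']-P['LR'])/2; print('normal',n,np.linalg.norm(n)); f=(P['FL']+P['FR'])/2-(P['UL']+P['UR'])/2; print('face down',f,np.linalg.norm(f))
E
```

```text
UL [0.4453 0.4413 0.1207] [np.float64(0.2), np.float64(0.2)]
UR [0.4422 0.2821 0.1229] [np.float64(0.0), np.float64(0.0)]
LL [0.4343 0.4413 0.1177] [np.float64(0.0), np.float64(0.0)]
LR [0.4299 0.2817 0.1164] [np.float64(0.1), np.float64(0.1)]
FL [0.5041 0.4397 0.0171] [np.float64(0.3), np.float64(0.4)]
FR [0.5003 0.2802 0.0196] [np.float64(0.3), np.float64(0.3)]
mid [0.4379 0.3616 0.1194] len 0.15949704946973145 yaw of edge 178.65818384266385
[-0.00373492 -0.15945252  0.00050419]
normal [0.01165906 0.00020747 0.00476292] 0.012596112604506595
face down [ 0.05840908 -0.00172559 -0.10345449] 0.11881678964445609
```

```bash
python3 - <<'E'
from chk import *
go([.40,.362,.25],down(88.66)); go([.403,.362,.180],down(88.66,-30))
E
```

```text
t 56.08 tcp [0.4415 0.4197 0.3338] F [ 0.3 -0.1  0.5] w 0.999
shift cm [-4.15  5.77  8.38] rot [ -0.   -0.  -88.7]
t 56.08 tcp [0.4415 0.4197 0.3338] F [ 0.3 -0.1  0.5] w 0.999
shift cm [-3.85  5.77 15.38] rot [-23.7  23.2 -86.5]
```

Call:
apply_moves(
  series=[
    [[-1,1.5,0,-2.6,2.6,-9.6,1],[-2,3,0,-5.2,5.2,-19.2,1],[-3,4.5,1,-7.9,7.7,-28.8,1],[-3.8,5.8,2,-10.5,10.3,-38.4,1],[-3.8,5.8,3,-13.1,12.9,-48,0.6],[-3.8,5.8,4,-15.7,15.4,-57.6,0.6],[-3.8,5.8,6,-18.4,18,-67.2,0.6],[-3.8,5.8,8,-21,20.6,-76.8,0.6],[-3.8,5.8,12,-23.7,23.2,-86.5,0.6],[-3.8,5.8,15.4,-23.7,23.2,-86.5,0.6]],
  ],
)

```text
time: 57.32
tcp_pos: [0.402, 0.3613, 0.179]
ee_rot: [0.185, 0.69, 0.676, 0.181]
contact_force: [1.0, -0.3, 0.1]
gripper_width: 0.598
```

```bash
python3 - <<'E'
from chk import *
go([.4443,.3614,.1081],down(88.66,-30)); snap('wrist','w44'); snap('scene','s44')
E
```

```text
t 57.33 tcp [0.402  0.3613 0.179 ] F [ 1.  -0.3  0.1] w 0.598
shift cm [0.09 0.12 8.26] rot [ 0.  -0.1  0.1]
```

View pics/w44.png

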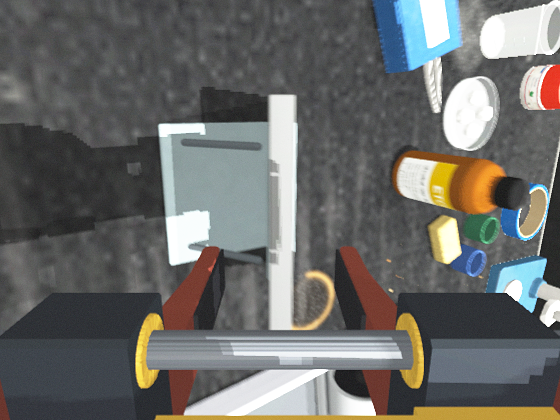

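View pics/s44.png

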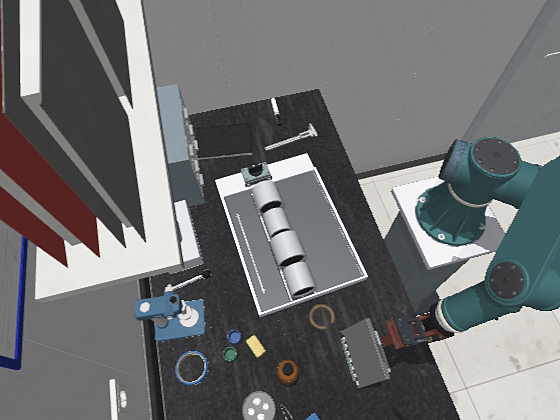

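Call:
apply_moves(
  series=[
    [[0.1,0.1,4,0,0,0,0.6],[0.1,0.1,7,0,0,0,0.6],[0.1,0.1,8.2,0,0,0,0.6],[0.1,0.1,8.2,0,0,0,0.6],[0.1,0.1,8.2,0,0,0,0.6],[0.1,0.1,8.2,0,0,0,0.05],[0.1,0.1,8.2,0,0,0,0.05],[0.1,0.1,8.2,0,0,0,0.05],[0.1,0.1,8.2,0,0,0,0.05],[0.1,0.1,8.2,0,0,0,0.05]],
  ],
  grip_force=25,
)

```text
time: 58.68
tcp_pos: [0.4449, 0.363, 0.1086]
ee_rot: [0.185, 0.69, 0.676, 0.181]
contact_force: [2.4, -1.0, 3.0]
gripper_width: 0.17
```

```bash
python3 - <<'E'
from chk import *
go([.4443,.3614,.1081],down(88.66,-30)); go([.403,.3614,.30],down(88.66,0))
E
```

```text
t 58.67 tcp [0.4449 0.363  0.1086] F [ 2.4 -1.   3. ] w 0.17
shift cm [-0.16 -0.07  0.01] rot [-0.  -0.   0.1]
t 58.67 tcp [0.4449 0.363  0.1086] F [ 2.4 -1.   3. ] w 0.17
shift cm [ -0.25   5.95 -18.67] rot [30.  -0.   0.1]
```

Call:
apply_moves(
  series=[
    [[0,0,-2,0,0,0,0.05],[0,0,-5,0,0,0,0.05],[0,0,-9,0,0,0,0.05],[0,1.5,-12,5,0,0,0.05],[0,3,-15,12,0,0,0.05],[0,4.5,-17.5,20,0,0,0.05],[0,6,-18.7,28,0,0,0.05],[0,6,-18.7,30,0,0,0.05],[0,6,-18.7,30,0,0,0.05]],
  ],
)

```text
time: 59.8
tcp_pos: [0.402, 0.3628, 0.2978]
ee_rot: [-0.0, 0.715, 0.699, -0.002]
contact_force: [-1.0, -0.3, -2.9]
gripper_width: 0.169
```

```bash
python3 - <<'E'
from chk import *
go_s([.110,-.008,.25],90); print(st()[0]['joint_pos'].round(2)); snap('scene','s45')
E
```

```text
t 59.8 tcp [0.402  0.3628 0.2978] F [-1.  -0.3 -2.9] w 0.169
shift cm [-39.76  31.18   3.19] rot [-0.2  0.2 -5.9]
[ 0.61  0.23  1.55 -0.    1.37  0.63]
```

View pics/s45.png

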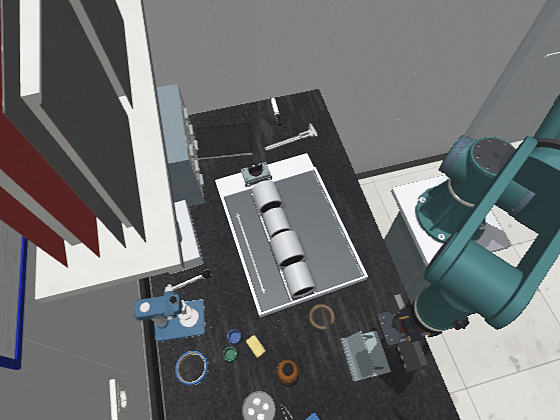

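Call:
apply_moves(
  series=[
    [[-3,2.4,0,0,0,-1,0.05],[-7,5.5,0,0,0,-2,0.05],[-11,8.6,0,0,0,-3,0.05],[-15,11.8,0,0,0,-4,0.05],[-19,14.9,0,0,0,-5,0.05],[-23,18,0,0,0,-5.9,0.05],[-27,21.2,0,0,0,-5.9,0.05],[-31,24.3,0,0,0,-5.9,0.05],[-35,27.4,0,0,0,-5.9,0.05],[-38,29.8,0,0,0,-5.9,0.05]],
  ],
)

```text
time: 61.1
tcp_pos: [0.6918, -0.023, 0.2976]
ee_rot: [-0.001, 0.678, 0.735, -0.002]
contact_force: [0.9, 0.7, -3.0]
gripper_width: 0.172
```

```bash
python3 - <<'E'
from chk import *
go_s([.110,-.008,.25],90)
E
```

```text
t 61.1 tcp [ 0.6918 -0.023   0.2976] F [ 0.9  0.7 -3. ] w 0.172
shift cm [-1.99  1.13  3.16] rot [-0.2  0.1  0.1]
```

Call:
apply_moves(
  series=[
    [[-1.5,0.8,1,0,0,0,0.05],[-2,1.1,3,0,0,0,0.05],[-2,1.1,5,0,0,0,0.05],[-2,1.1,6,0,0,0,0.05],[-2,1.1,6,0,0,0,0.05],[-2,1.1,6,0,0,0,0.05]],
  ],
)

```text
time: 61.85
tcp_pos: [0.7052, -0.0411, 0.2402]
ee_rot: [-0.0, 0.677, 0.736, -0.0]
contact_force: [-0.2, 0.5, -3.2]
gripper_width: 0.169
```

```bash
python3 - <<'E'
from chk import *
go_s([.110,-.008,.107],90); snap('wrist','w46')
E
```

```text
t 61.85 tcp [ 0.7052 -0.0411  0.2402] F [-0.2  0.5 -3.2] w 0.169
shift cm [-0.08 -0.06 11.72] rot [-0.   0.   0.2]
```

View pics/w46.png

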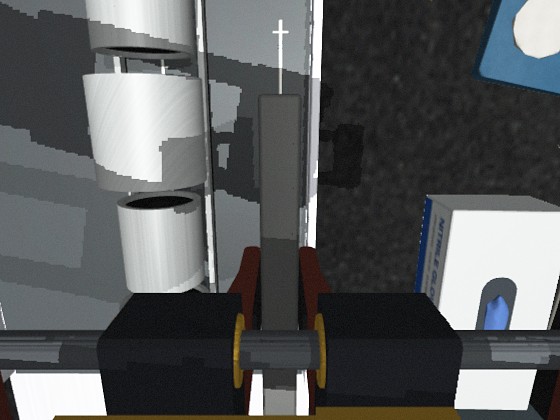

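Call:
apply_moves(
  series=[
    [[0,0,3,0,0,0,0.05],[0,0,6.5,0,0,0,0.05],[0,0,9.5,0,0,0,0.05],[0,0,10.8,0,0,0,0.05],[0,0,11.2,0,0,0,0.05],[0,0,11.3,0,0,0,0.05],[0,0,11.3,0,0,0,0.05]],
  ],
)

```text
time: 62.78
tcp_pos: [0.7057, -0.0418, 0.1279]
ee_rot: [0.0, 0.678, 0.735, 0.0]
contact_force: [0.1, -0.8, -3.5]
gripper_width: 0.168
```

```bash
python3 - <<'E'
from chk import *
go_s([.110,-.008,.107],90); snap('wrist','w47')
E
```

```text
t 62.77 tcp [ 0.7057 -0.0418  0.1279] F [ 0.1 -0.8 -3.5] w 0.168
shift cm [-0.01 -0.12  0.49] rot [0.  0.  0.1]
```

View pics/w47.png

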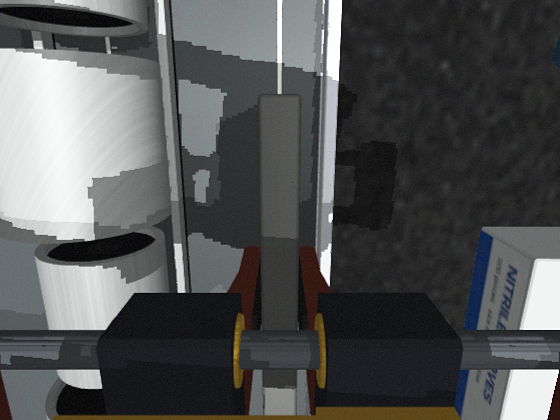

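Call:
apply_moves(
  series=[
    [[0,-0.1,0.2,0,0,0,0.05],[0,-0.1,0.35,0,0,0,0.05],[0,-0.1,0.45,0,0,0,0.05],[0,-0.1,0.5,0,0,0,0.05],[0,-0.1,0.5,0,0,0,0.05]],
  ],
)

```text
time: 63.45
tcp_pos: [0.7041, -0.0417, 0.1233]
ee_rot: [-0.0, 0.678, 0.735, -0.0]
contact_force: [-2.8, 0.4, 7.6]
gripper_width: 0.167
```

Call:
apply_moves(
  series=[
    [[0,0,-0.1,0,0,0,0.05],[0,0,-0.15,0,0,0,0.05],[0,0,-0.15,0,0,0,0.35],[0,0,-0.15,0,0,0,0.35],[0,0,-0.15,0,0,0,0.35],[0,0,-0.15,0,0,0,0.35],[0,0,-2,0,0,0,0.35],[0,0,-5,0,0,0,0.35],[0,0,-9,0,0,0,0.35],[0,0,-14,0,0,0,0.35]],
  ],
)

```text
time: 64.7
tcp_pos: [0.7036, -0.0417, 0.2634]
ee_rot: [-0.001, 0.678, 0.735, -0.001]
contact_force: [0.6, -0.8, -0.4]
gripper_width: 0.353
```

```bash
python3 - <<'E'
from chk import *
snap('wrist','w48'); go_s([0,-.05,.42],90)
E
```

```text
t 64.75 tcp [ 0.7073 -0.0422  0.2723] F [2.2 0.  5.3] w 0.351
shift cm [ -4.18 -11.12 -16.47] rot [0.6 0.2 0.1]
```

View pics/w48.png

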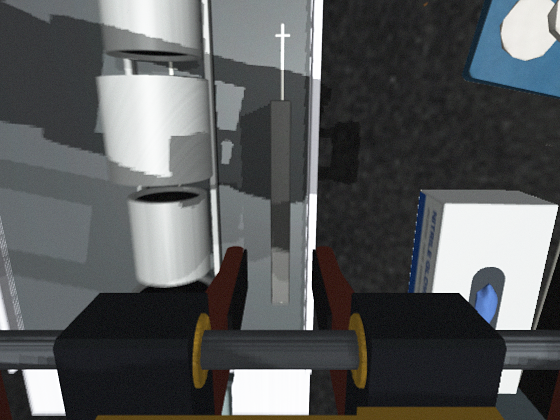

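Tile stands upright on the rear line. Retreat upward and check everything.

Call:
apply_moves(
  series=[
    [[-1,-2,-5,0,0,0,0.35],[-2,-4,-10,0,0,0,0.35],[-3,-7,-14,0,0,0,0.35],[-4,-10,-16.5,0,0,0,0.35],[-4,-11,-16.5,0,0,0,0.35],[-4,-11,-16.5,0,0,0,0.35],[-4,-11,-16.5,0,0,0,0.35]],
  ],
)

```text
time: 65.62
tcp_pos: [0.5981, -0.09, 0.4251]
ee_rot: [-0.002, 0.678, 0.735, -0.001]
contact_force: [-0.2, -0.3, 0.7]
gripper_width: 0.347
```

```bash
python3 - <<'E'
from chk import *
c,im=snap('wrist','w49'); a=cv2.cvtColor(im[0:330,120:480],cv2.COLOR_RGB2BGR); cv2.imwrite('pics/w49z.png',cv2.resize(a,None,fx=1.8,fy=1.8,interpolation=2)); check('w49')
E
```

```text
c 16 249.5 312.5 0.1 -0.7
c -22 243.5 316.5 -6.4 3.0
a 107 248.5 314.5 3.2 -1.6
a 72 244.5 313.5 -1.1 -4.2
d 184 253.5 305.5 -1.6 -1.5
d 154 253.5 308.5 -0.9 1.7
b 260 246.5 311.5 -7.4 3.5
b 232 251.5 307.5 0.8 -3.5
line -0.003 0.2
line -0.102 nan
line 0.095 nanchk.py:14: RuntimeWarning: invalid value encountered in scalar divide
  u,v=proj(c,wf([0,y,0])); row=g[int(v),int(u)-8:int(u)+9]; w=np.clip(row-np.median(row)-20,0,None); uu=(w*np.arange(int(u)-8,int(u)+9)).sum()/w.sum(); print('line',y,(sf(onz(c,uu,v,.016))[0]*1000).round(1))
```

View pics/w49z.png

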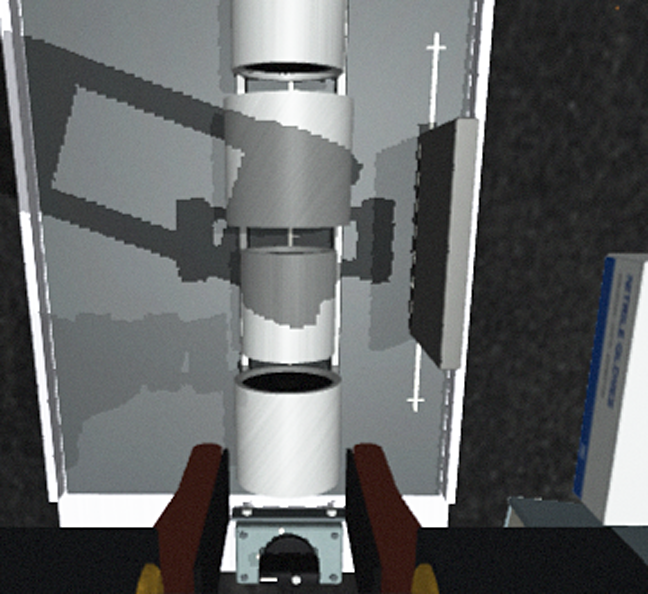

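```bash
python3 - <<'E'
from chk import *
c,im=load('w49'); g=cv2.cvtColor(im,cv2.COLOR_RGB2GRAY)
for v in (228,240): print(v,g[v,244:258],g[v,302:314])
for v in (70,90): print(v,g[v,240:252],g[v,308:322])
for l,r in ((251.0,308),(250.5,308.5)): print('b',vis_x(c,(l,235),(r,235),.043))
print('tile foot', sf(onz(c,120+418/1.8,125/1.8,.016)),sf(onz(c,120+411/1.8,335/1.8,.016)))
print('tile top',[sf(onz(c,120+x/1.8,y/1.8,.136)).round(4) for x,y in [(457,118),(478,118),(442,368),(460,369)]])
for yy in(-.0975,-.104,-.003,.098): 
    u,v=proj(c,wf([0,yy,0])); print(yy,u,v,g[int(v),int(u)-6:int(u)+7])
s,im2=snap('scene','s49'); a=cv2.cvtColor(im2[140:330,190:390],cv2.COLOR_RGB2BGR); cv2.imwrite('pics/s49z.png',cv2.resize(a,None,fx=3,fy=3,interpolation=2))
E
```

```text
228 [128 111 114 112 111 109 108 125 138 151 162 173 176 184] [196 190 189 181 170 153 140 123 134 133 137 132]
240 [125 109 111 110 114 111 115 113 135 148 160 169 175 185] [192 189 187 177 162 149 130 119 131 130 131 131]
70 [ 52  52  55  53  65  85  86  92  97 100  98 108] [195 185 182 177 166 158 142 128 141 162 156 156 158 157]
90 [125 125 129 129 124 109 122 135 145 155 162 167] [114 120 113 115 107 111 103  85  72  76  98 148 147 145]
b (np.float64(-1.0725816971784985e-05), np.float64(-0.002651822360574922))
b (np.float64(-0.0007397108763648741), np.float64(-0.0019234722628213158))
tile foot [1.00241904e-01 7.74418118e-02 1.38777878e-17] [ 1.03766700e-01 -9.01355002e-02  1.38777878e-17]
tile top [array([0.102 , 0.0708, 0.12  ]), array([0.1149, 0.0709, 0.12  ]), array([ 0.1034, -0.0872,  0.12  ]), array([ 0.1156, -0.0879,  0.12  ])]
-0.0975 280.55043017235147 190.57332280951834 [229 235 241 244 246 246 246 244 242 240 240 237 233]
-0.104 280.5347057483301 194.68972970833292 [232 236 240 244 245 245 246 244 242 241 239 235 230]
-0.003 280.7906388392419 127.69047176209277 [ 45  40  43  41  38  48  96 138  82  38  36  45  40]
0.098 281.0739325721904 53.52862805230457 [241 243 245 247 246 246 249 250 250 248 248 246 244]
```

View pics/s49z.png

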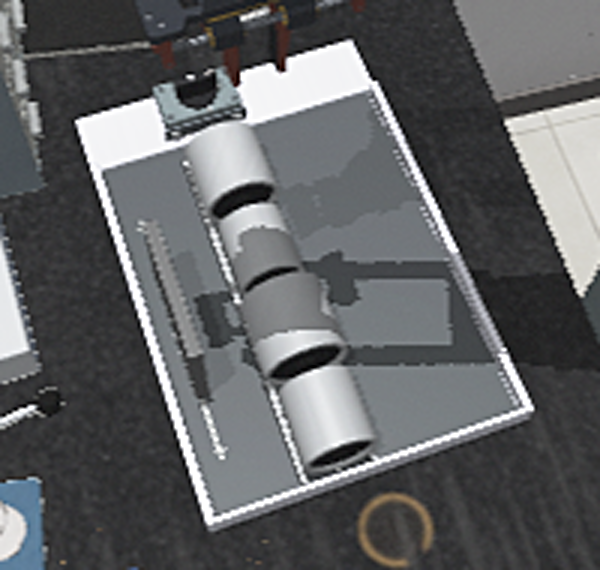

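```bash
python3 - <<'E'
from h import *
print(st()[0]['time'],st()[0]['contact_force'].round(1),manip.sign_off())
E
```

```text
the job is handed in; nothing more can be done
65.725 [ 0.7 -0.8 -0.4] None
```

The stage is set up as asked and handed in at 65.7 s, with nothing touching the scene.

**What I did**
- I turned the knob clockwise and saw both rails sink.
- All four tubes were there. I rolled each onto the white line, then turned the knob back; the last pictures show both rails up on either side of the tubes.
- I pinched the tile by its top edge, lifted it off its rest and stood it upright on the rear line.

**Last checks**
- **Tubes:** by my edge measurements all four lie within about 2 mm of the line. A few automatic edge readings were off by 3–7 mm. They fell on neighbouring edges; I put tube b's aside after rereading it by hand, and the other tubes agreed with earlier close-up views.
- **Tile:** it stands upright, with its centre at about x = 0.109 and y = −0.008 m in the stage frame, on the line and at its middle. The foot edge in the wrist view read 3–4 mm less steadily than the top edge.

**What went wrong and was mended**
- **Tube a:** it coasted past the line after the first push and crept off again while being centred. I brought it back with presses on its top.
- **Tube c:** it rolled askew and ended against the left lip. I closed the jaws on it, turned it about 6° and slid it about 5 mm on the plate without lifting it.
- **Tube d:** I found it about 40 mm from where I first measured it, before I had touched it. I picked it up from its new place.

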